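# Pack the spare cryostat fittings in the parts drawer

### The job

Clear the three spare fittings off the table into the empty front compartment of the open parts drawer: the notched angle bracket, the post holder on its base plate and the blanked-off pipe elbow, all standing upright as they do now. The compartment is a tight fit, so work out how they nest and the one order in which they all go in, then push the drawer fully shut on them. Set the fittings down, do not drop them or knock them over, and leave the other things on the table where they are.

Things in the scene. Friction and masses are not known exactly. Their poses are not given: they have to be found in the camera images.
- bracket: Notched angle bracket, bare aluminium, an L of foot and upright, about 0.32 kg. Origin: centre of its underside; z up. Foot 72 mm along x (-36 to +36), 84 mm along y, 8 mm thick. Upright: plate 10 mm thick at the -x end (x -36 to -26), 84 mm wide along y; its top is 96 mm above the underside on both sides of a central notch. It can be pinched across the 10 mm, below the notch.
- notch (a point): Middle of the bottom of the U-notch in the bracket's upright: 31 mm from the bracket's origin along -x, 76 mm above its underside. The notch is open at the top, 34 mm wide along y and 20 mm deep. Bracket's axes.
- post_holder: Optical post holder on its mounting base, bare metal, about 0.25 kg. Origin: centre of its underside; z up. Base plate 57 mm along x, 76 mm along y, 10 mm thick; on its centre an upright cylinder 28 mm in diameter, its top 56 mm above the underside. A thumbscrew sticks out of the cylinder along +x to 27 mm from the axis, 22 mm above the underside.
- elbow: Steel vacuum pipe elbow standing on its blanked-off lower port, about 0.42 kg. Origin: centre of the blank's underside; z up. Blank 44 mm in diameter, 16 mm thick. Pipe 26 mm in diameter rises on the z axis, bends (centre-line radius 25 mm) and runs out level along +x, its axis 90 mm above the underside. Centre of mass about 12 mm along +x, 45 mm up. Whole height 110 mm.
- elbow_bend (a point): Point on the centre line of the elbow's bend (x = 12 mm, 84 mm above the underside), straight above its centre of mass: here it can be pinched across y (26 mm). Elbow's axes.
- elbow_mouth (a point): Centre of the open face of the flange at the end of the elbow's level arm: 72 mm along +x from the origin, 90 mm above the underside. The flange is 40 mm in diameter and 7 mm thick, so it reaches from 70 to 110 mm above the underside. Elbow's axes.
- compartment (a point): Centre of the floor of the drawer's empty front compartment, 20 mm above the table; moves with the drawer. x points from the drawer's front towards the cabinet (the way it shuts), z up. Inside: 126 mm along x (front panel at -63, divider at +63), 92 mm along y. Walls 5 mm and divider 6 mm thick, 75 mm above the floor; front panel 10 mm thick, 108 mm. Behind the divider the drawer is full.
- drawer_front (a point): Middle of the drawer front's outer face, 114 mm above the table, 14 mm below the panel's top edge; compartment's axes. The front is 126 mm wide. A bar pull 80 mm wide stands 34 mm out of it, 44 mm above the table.
- opening (a point): Middle of the upper edge of the fixed cabinet's drawer opening, at its front face: 136 mm above the table, that is 116 mm above the drawer's floor; a higher load stops the drawer. Compartment's axes. The cabinet is 144 mm high and reaches 66 mm to -y, 196 mm to +y and 260 mm to +x of this point.
- drawer (a joint): How far the drawer is out, in m: 0 fully shut against its stop, 0.19 fully out. It slides with about 4 N of friction and stays where it is left.
- meter_a: Bystander: hand-held multimeter lying flat, 150 x 76 mm, 41 mm high over its dial; origin at the centre of its underside.
- meter_b: Bystander: a second, equal multimeter; origin at the centre of its underside.
- screwdriver: Bystander: screwdriver lying flat, 190 mm long along x, handle to -x; origin at the underside near its middle.
- wrench: Bystander: wrench lying flat, 170 mm long along x; origin at the underside near its middle.
- nipple: Bystander: straight steel pipe nipple standing upright, 100 mm high, flanges 40 mm in diameter; origin at the centre of its underside.
- carton: Bystander: closed cardboard carton, 110 x 85 mm, 56 mm high; origin at the centre of its underside.
- tub: Bystander: open white plastic tub, 120 x 80 mm, 40 mm high; origin at the centre of its underside.

How it is judged (in metres and radians):
At the end, for the whole second after the job is handed in: The drawer is shut to within 4 mm of its stop, and the bracket, the post holder and the elbow all stand in its front compartment: origin within the compartment's walls, underside less than 20 mm above its floor, within 0.15 rad of upright, at rest (value of joint drawer below 0.004 m and x of bracket in the frame of compartment between -0.063 and 0.063 m and y of bracket in the frame of compartment between -0.046 and 0.046 m and z of bracket in the frame of compartment between -0.006 and 0.02 m and angle between each of bracket, post_holder, elbow's own z axis and vertical below 0.15 rad and linear speed of each of bracket, post_holder, elbow below 0.02 m/s and x of post_holder in the frame of compartment between -0.063 and 0.063 m and y of post_holder in the frame of compartment between -0.046 and 0.046 m and z of post_holder in the frame of compartment between -0.006 and 0.02 m and x of elbow in the frame of compartment between -0.063 and 0.063 m and y of elbow in the frame of compartment between -0.046 and 0.046 m and z of elbow in the frame of compartment between -0.006 and 0.02 m); the robot touches nothing.
It fails at once if a fitting is dropped (falls free faster than 0.8 m/s) ((linear speed of bracket above 0.8 m/s and contact force between bracket and anything else below 0.05 N) or (linear speed of post_holder above 0.8 m/s and contact force between post_holder and anything else below 0.05 N) or (linear speed of elbow above 0.8 m/s and contact force between elbow and anything else below 0.05 N)).
It fails at once if a fitting is knocked over (tilted more than 1 rad) (angle between any of bracket, post_holder, elbow's own z axis and vertical above 1 rad).
It fails at once if another thing on the table is moved more than 40 mm (distance of any of meter_a, meter_b, screwdriver, wrench, nipple, carton, tub from where it was at the start of the episode above 0.04 m).
It also fails if it takes over 72 s, if anything falls off the work surface, if the arm or the gripper's body presses on something with over 40 N, if the wrist force passes 120 N, or if a joint passes its speed limit or range.

### The arm

A 6-joint arm with a two-finger parallel gripper is mounted at the origin on the work surface. World frame = base frame: x ahead of the robot, y to its left, z up, the work surface at z = 0. Lengths are in mm, angles in rad, forces in N, time in s.
With the tool pointing down it reaches from about 200 to 875 mm from the base axis. Payload 3.4 kg.
Tool frame: the origin (TCP) lies midway between the tips of the shut fingers; the grasp point (between the pads) lies 19 mm behind it (env.grasp_offset is the distance from the TCP to the grasp point, in mm); z points along the fingers, y is the line along which they close (so a half turn about z gives the same grasp; the last joint's range is limited). The gripper opens to 94 mm and grips with 3 to 60 N. Pads are 16 mm wide; open, the fingers measure 119 mm over their backs; the gripper's body (75 mm by 177 mm) begins 78 mm behind the grasp point.
Start: joints at [1.179, 0.276, 1.505, -0, 1.361, -0.121], TCP at [153.831, 554.077, 205.493] pointing down, gripper open.
Joint ranges: [-2.89, 2.89], [-0.75, 2.08], [0.22, 2.7], [-1.18, 4.32], [0.11, 2.71], [-2.7, 2.7]. Speed limits (rad/s): [2.57, 2.57, 3.14, 3.14, 3.14, 3.14].

### API

Orientations are given as a unit quaternion [x, y, z, w].
In Python, from bench import env, eyes gives the robot as it stands.
- The arm moves only by the shell command python3 -m pendant 'ROWS' [FORCE]. ROWS is JSON, a list of rows, each an object of numbers: "fingers": the opening, from -1 (shut) to 1 (fully open); "tx", "ty", "tz": the shift along the world's x, y, z in mm; "turn": the turn about the world's z in degrees. A call has 1 to 10 rows; each row is the pose to reach, as a shift and turn from the pose commanded when the call began; what a row does not reach only later rows make up. A row lasts 1/12 s, in which the tool goes at most 41.7 mm and 7.16 degrees, less where a joint would pass 70% of its speed; a pose out of reach is approached as far as the arm can. A call with a gripper value outside its range is refused whole. The fingers move at their own pace and stop on an object; FORCE is the grip in N (left out, the last holds). Time passes only in rows, so rows that repeat a pose let the fingers close. It gives the time, the measured TCP pose, the force, the opening and the grip force at its end, in the units of the state.
- env.state(): the state, without advancing time (a new reading comes with each control period).
- eyes.get_image(name): name is "scene" or "top" or "wrist"; returns (picture, depth): 420x560x3 uint8, red, green, blue; 420x560 float32, mm along the optical axis (not along the pixel's ray), 0 where there is no reading.
- eyes.get_calibration(name): a dict with "fx", "fy", "cx", "cy" (pixels), "world_to_cam" (4x4, takes a point from world to camera coordinates); the wrist camera has in their place "T_tool_cam" (4x4, takes a point from camera to tool coordinates, whose origin is the TCP and whose axes are the flange's). Camera axes: x right, y up, looking along -z (the intrinsics and any distortion apply to the point x, -y, -z); pixel columns grow to the right and rows downward; lengths in mm; the calibration is good to about 2 mm. A picture is of the moment at which its call begins: read the wrist's pose just before it. get_calibration takes no time and is no camera call.
- env.finish_job(): hands the job in; it is judged then, once.
Trained networks look in the newest picture that a camera, given by its name, has taken for a name from the list of things; names that differ only in an ending like _2 or _b are one class to them, and where a whole thing is asked for, a point or a joint stands for the part that bears it (a point fixed in the world has none). Each returns a list of dicts, best first, with "confidence" (0 to 1); they miss things now and then, are a little off and sometimes report something else, mostly with a low value. They report only what shows in the picture. A call takes as long as a camera call.
- eyes.spot_in(query, camera): "extent" ([centre column, centre row, width, height] in pixels, round what is visible of it).
- eyes.outline_of(query, camera): "pixels" (420x560 bool, what is visible of it) and "extent" ([centre column, centre row, width, height] in pixels, round what is visible of it).
- eyes.mark_of(query, camera): "uv" ([column, row] in pixels: a listed point, or the origin of a listed thing).
The state is a dict: "time_s": time; "q": joint angles; "qvel": joint speeds; "joint_efforts": joint torques, N m; "position": TCP position; "ee_rot": TCP orientation; "wrist_force": force on the tool from outside, world axes, zero at the start; "moment": the same for the moment, N m; "gripper_width": opening from 0.0 (shut) to 1.0 (fully open); "gripper_force": force on a finger pad.
Only numpy, scipy, OpenCV 4.12 (cv2) and the standard library are available. Lean on these libraries where they do the work, as an engineer would, in place of code of your own. Each camera call takes 0.05 s, during which the arm holds its last target. There are 200 camera calls.

## Working session

There is one attempt and no reset: what is moved stays moved. The work goes in short steps, Python scripts to look and compute and a shell command to move; the robot and the scene stay as the last step left them, time stands still between calls to the robot, and variables do not carry over. Pictures are saved under pics/ and viewed, at most 12 in all, crops included, and the job is handed in when it is done.

```bash
ls; mkdir -p pics; cat > h.py <<'E'
import numpy as np, cv2
from bench import env, eyes
from scipy.spatial.transform import Rotation as R
def cam(name, st=None):
    c=eyes.get_calibration(name)
    if 'world_to_cam' in c: T=np.linalg.inv(np.array(c['world_to_cam']))
    else:
        st=st or env.state(); W=np.eye(4); W[:3,:3]=R.from_quat(st['ee_rot']).as_matrix(); W[:3,3]=st['position']
        T=W@np.array(c['T_tool_cam'])
    return c,T
def cloud(c,T,d):
    v,u=np.mgrid[:d.shape[0],:d.shape[1]]
    P=np.stack([(u-c['cx'])/c['fx']*d,-(v-c['cy'])/c['fy']*d,-d],-1)
    W=P@T[:3,:3].T+T[:3,3]; W[d<=0]=np.nan
    return W
def ray(c,T,uv):
    r=T[:3,:3]@np.array([(uv[0]-c['cx'])/c['fx'],-(uv[1]-c['cy'])/c['fy'],-1]); return T[:3,3],r
def at_z(c,T,uv,z):
    o,r=ray(c,T,uv); return o+r*(z-o[2])/r[2]
def save(n,im): cv2.imwrite(f'pics/{n}.png',im[:,:,::-1])
E
python3 - <<'E'
from h import *
print({k:v for k,v in env.state().items()}, env.grasp_offset)
for n in ['scene','top']:
    im,d=eyes.get_image(n); save(n,im); c,T=cam(n); print(n,{k:v for k,v in c.items() if k!='world_to_cam'},T[:3,3],(d>0).mean())
    W=cloud(c,T,d); np.savez(n,im=im,d=d,W=W)
    for q in ['bracket','post_holder','elbow','notch','elbow_bend','elbow_mouth','compartment','drawer_front','opening']:
        r=eyes.mark_of(q,n)
        for x in r[:2]:
            u,v=np.round(x['uv']).astype(int); p=W[v,u] if 0<=v<420 and 0<=u<560 else None
            print(n,q,round(x['confidence'],2),np.round(x['uv'],1),np.round(p,0))
E
```

```text
pics
{'time_s': 0.0, 'q': array([ 1.17898096e+00,  2.76585782e-01,  1.50610752e+00, -4.11734446e-05,
        1.36068691e+00, -1.21034947e-01]), 'qvel': array([-8.25200316e-04, -8.58450929e-04,  7.59998344e-05,  4.85115941e-04,
       -2.08920820e-03, -3.76365186e-04]), 'joint_efforts': array([-1.32336936e-03, -4.04586589e+01, -2.37232447e+01,  6.99131051e-02,
        3.44149524e-02, -1.53420492e-04]), 'position': array([153.62757397, 553.51639203, 204.62020295]), 'ee_rot': array([ 1.34972632e-01,  9.90848924e-01, -8.69660654e-04, -2.07212123e-04]), 'wrist_force': array([-0.47223883, -0.11139961,  1.0188786 ]), 'moment': array([ 0.03244482, -0.02528068,  0.02621581]), 'gripper_force': 0.0, 'gripper_width': 0.9991643314003258} 18.8
scene {'fx': 489.6092423953362, 'fy': 489.6092423953362, 'cx': 286.41531695867974, 'cy': 203.0364685290486} [1165.83258448  786.15319192 1098.43245581] 0.996203231292517
scene bracket 0.9 [379.5 253.8] [441. 273.  36.]
scene bracket 0.56 [381.1 324.7] [610. 437.  56.]
scene post_holder 0.67 [298.  222.6] [535.  31.  19.]
scene post_holder 0.28 [333.3 327.7] 
[... 619 characters left out ...]
'cy': 205.7778475363325} [ 347.16534538   -7.153103   1134.51551364] 0.9959863945578231
top bracket 0.57 [186.6 256.8] [411. 248.   8.]
top post_holder 0.66 [272.6 224. ] [521.  17.  52.]
top post_holder 0.39 [416.5 249.4] [ 479. -344.  143.]
top elbow 0.97 [203. 198.] [576. 220.  41.]
top notch 0.96 [171.9 245. ] [434. 277.  77.]
top elbow_bend 0.9 [200.1 188.1] [590. 219. 101.]
top elbow_mouth 0.76 [222.7 185.2] [608. 162.  86.]
top elbow_mouth 0.57 [164.6 160.9] [676. 346.  31.]
top compartment 0.67 [183.8 259.7] [402. 256.   9.]
top compartment 0.64 [360.  255.2] [ 463. -231.   21.]
top drawer_front 0.94 [336.3 252.6] [ 453. -153.  106.]
top opening 0.82 [415.5 250.5] [ 477. -344.  144.]
```

View pics/scene.png

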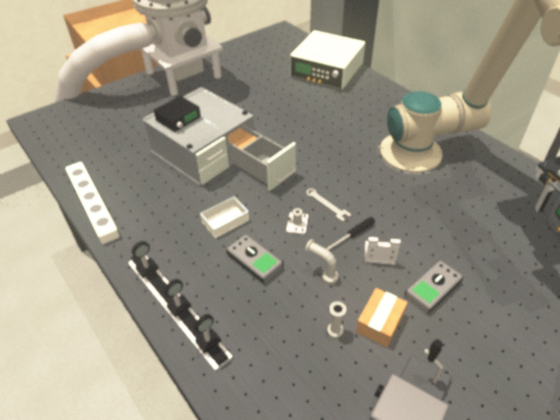

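View pics/top.png

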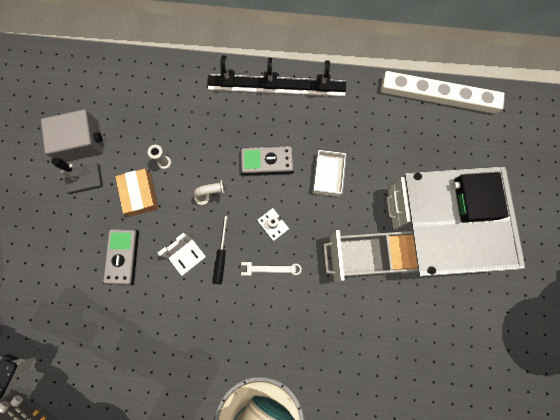

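The bracket is at top-view pixel (182,252), the elbow at (207,192), the post holder at (272,224) and the empty compartment at about (363,255), with the filled rear at (401,251). The plan is bracket first, then the post holder standing on the bracket's foot, then the elbow behind the upright with its arm through the notch and over the post. Stacked height is 64 < 70 mm, and length is 72+44 = 116 < 126 mm. Next come coarse poses from the two clouds.

```bash
python3 - <<'E'
from h import *
t=np.load('top.npz')['W'].reshape(-1,3); s=np.load('scene.npz')['W'].reshape(-1,3)
def rect(P):
    (c,wh,a)=cv2.minAreaRect(P[:,:2].astype(np.float32)); return np.round(c,1),np.round(wh,1),round(a,1),len(P)
def box(W,x,y,z): return W[(W[:,0]>x[0])&(W[:,0]<x[1])&(W[:,1]>y[0])&(W[:,1]<y[1])&(W[:,2]>z[0])&(W[:,2]<z[1])]
for n,W in (('top',t),('scene',s)):
    print(n,'table',np.nanmedian(box(W,(300,700),(-100,400),(-15,15))[:,2]))
    print(' brk foot',rect(box(W,(350,500),(200,330),(4,30))),'upr',rect(box(W,(350,500),(200,330),(60,130))), np.percentile(box(W,(350,500),(200,330),(60,130))[:,2],95))
    print(' post base',rect(box(W,(460,580),(-40,80),(5,20))),'cyl',rect(box(W,(460,580),(-40,80),(40,80))),np.percentile(box(W,(460,580),(-40,80),(40,80))[:,2],90))
    e=box(W,(520,660),(140,270),(60,130)); print(' elbow top',rect(e),np.percentile(e[:,2],95),e.mean(0))
    f=box(W,(380,540),(-185,-135),(100,145)); print(' front',rect(f),np.percentile(f[:,2],90))
    f=box(W,(380,560),(-340,-165),(75,110)); print(' walls',rect(f),np.percentile(f[:,2],50))
    f=box(W,(420,540),(-280,-175),(8,35)); print(' floor',rect(f),np.median(f[:,2]))
    f=box(W,(350,800),(-700,-320),(135,155)); print(' cab',rect(f))
E
```

```text
top table 0.6987469556490851
 brk foot (array([423.1, 264.9]), array([145.4, 127.6]), 0.4, 809) upr (array([436.2, 274.7]), array([10.7, 83.7]), 45.5, 203) 98.49148743490761
 post base (array([521.5,  19.9]), array([111.3, 110. ]), 87.9, 435) cyl (array([528.6,  19.3]), array([27.1, 24.7]), 5.9, 85) 58.86909019209639
 elbow top (array([591.4, 200.7]), array([38.5, 84.1]), 16.5, 310) 106.98441733575767 [590.96648975 196.14952058  97.23219251]
 front (array([ 449. , -158.8]), array([123.1,  11.2]), 10.1, 275) 129.75841065695343
 walls (array([ 474.4, -249. ]), array([131.4, 204.9]), 14.0, 1067) 82.31225930510686
 floor (array([ 464.2, -232.7]), array([ 91.1, 106.1]), 7.6, 1146) 20.022577469139833
 cab (array([ 566.3, -456.8]), array([262.6, 270.1]), 9.8, 8413)
scene table -1.6644955237686645
 brk foot (array([429.5, 254.5]), array([108.8, 109.4]), 88.9, 220) upr (array([438.4, 275.6]), array([14.4, 83.8]), 46.4, 282) 94.74259402619819
 post base (array([509.7,  33.9]), array([ 85.3, 119. ]), 54.7, 260) cyl (array([531.7,  21.3]), array([34.4, 23.7]), 51.3, 78) 56.085047584901986
 elbow top (array([595.3, 202.4]), array([37. , 84.9]), 15.4, 374) 103.99425886383202 [598.88490729 203.20284672  91.37310505]
 front (array([ 451.2, -157.7]), array([129.5,  17.1]), 9.4, 263) 126.73146510897766
 walls (array([ 473.5, -248.9]), array([132.4, 202.5]), 13.6, 637) 84.6901246740349
 floor (array([ 472.9, -227.4]), array([105.9, 103.8]), 0.4, 173) 21.36224881327462
 cab (array([ 568. , -460.1]), array([269. , 269.7]), 9.4, 2852)
```

```bash
python3 -m pendant '[{"tx":40,"ty":-40,"tz":30},{"tx":80,"ty":-80,"tz":60},{"tx":120,"ty":-120,"tz":90},{"tx":150,"ty":-150,"tz":120},{"tx":180,"ty":-180,"tz":150},{"tx":210,"ty":-210,"tz":170},{"tx":240,"ty":-240,"tz":190},{"tx":260,"ty":-270,"tz":200},{"tx":280,"ty":-290,"tz":200},{"tx":280,"ty":-290,"tz":200}]'
python3 - <<'E'
from h import *
st=env.state(); im,d=eyes.get_image('wrist'); c,T=cam('wrist',st); print(T.round(2),c['fx']); print(st['position'],R.from_quat(st['ee_rot']).as_matrix().round(2))
save('w1',im); np.savez('w1',im=im,d=d,W=cloud(c,T,d))
E
```

```text
[[ 2.7000e-01 -9.3000e-01 -2.5000e-01  8.0070e+01]
 [ 9.6000e-01  2.6000e-01  7.0000e-02  5.7369e+02]
 [ 0.0000e+00 -2.6000e-01  9.6000e-01  3.8407e+02]
 [ 0.0000e+00  0.0000e+00  0.0000e+00  1.0000e+00]] 366.59466329363744
[153.8462406  554.0724433  205.49763566] [[-0.96  0.27  0.  ]
 [ 0.27  0.96  0.  ]
 [-0.    0.   -1.  ]]invalid input at $[0]: expected keys fingers, tx, ty, tz, turn
```

```bash
python3 -m pendant '[{"fingers":1,"tx":30,"ty":-30,"tz":0,"turn":0},{"fingers":1,"tx":58,"ty":-58,"tz":0,"turn":0},{"fingers":1,"tx":87,"ty":-87,"tz":5,"turn":0},{"fingers":1,"tx":116,"ty":-116,"tz":10,"turn":0},{"fingers":1,"tx":145,"ty":-145,"tz":15,"turn":0},{"fingers":1,"tx":174,"ty":-174,"tz":15,"turn":0},{"fingers":1,"tx":203,"ty":-203,"tz":15,"turn":0},{"fingers":1,"tx":232,"ty":-232,"tz":15,"turn":0},{"fingers":1,"tx":261,"ty":-261,"tz":15,"turn":0},{"fingers":1,"tx":290,"ty":-290,"tz":15,"turn":0}]'
python3 -m pendant '[{"fingers":1,"tx":30,"ty":-30,"tz":0,"turn":0},{"fingers":1,"tx":40,"ty":-40,"tz":0,"turn":0},{"fingers":1,"tx":40,"ty":-40,"tz":0,"turn":0},{"fingers":1,"tx":40,"ty":-40,"tz":0,"turn":0}]'
cat > w.py <<'E'
from h import *
import sys
n=sys.argv[1]
st=env.state(); im,d=eyes.get_image('wrist'); c,T=cam('wrist',st); print(st['time_s'],st['position'].round(1),st['q'].round(2),R.from_quat(st['ee_rot']).as_euler('zyx',degrees=True).round(1))
W=cloud(c,T,d); save(n,im); np.savez(n,im=im,d=d,W=W,T=T)
for q in sys.argv[2:]:
    for x in eyes.mark_of(q,'wrist')[:1]:
        u,v=np.round(x['uv']).astype(int); print(q,round(x['confidence'],2),(u,v),W[v,u].round(1))
E
python3 w.py w1 bracket notch elbow elbow_bend elbow_mouth post_holder
```

```text
time_s: 1.88
position: [445.0, 262.4, 220.8]
ee_rot: [0.135, 0.991, 0.0, 0.0]
wrist_force: [-0.1, 0.3, 0.2]
gripper_width: 1.002
gripper_force: 0.0
time_s: 2.22
position: [484.0, 223.6, 220.3]
ee_rot: [0.136, 0.991, 0.0, -0.001]
wrist_force: [0.1, 0.2, 0.3]
gripper_width: 0.994
gripper_force: 0.0
2.2167 [484.  223.6 220.3] [ 0.3   0.2   1.57  0.    1.37 -1.  ] [-1.644e+02 -1.000e-01 -1.800e+02]
bracket 0.89 (np.int64(284), np.int64(112)) [415.1 252.3   7.8]
notch 0.72 (np.int64(241), np.int64(333)) [591.9 160.5 104.8]
elbow 0.82 (np.int64(303), np.int64(261)) [570.9 230.4  30.3]
elbow_bend 0.79 (np.int64(300), np.int64(303)) [582.2 219.5  95.5]
elbow_mouth 0.55 (np.int64(243), np.int64(333)) [593.4 161.8 103.2]
post_holder 0.58 (np.int64(116), np.int64(265)) [522.8  29.   22.2]
```

View pics/w1.png

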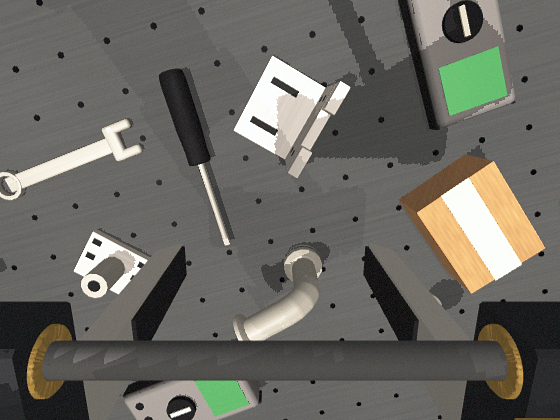

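```bash
python3 - <<'E'
from h import *
def rect(P):
    (c,wh,a)=cv2.minAreaRect(P[:,:2].astype(np.float32)); return np.round(c,1),np.round(wh,1),round(a,1),len(P),np.round(np.median(P[:,2]),1)
def box(W,x,y,z): return W[(W[:,0]>x[0])&(W[:,0]<x[1])&(W[:,1]>y[0])&(W[:,1]<y[1])&(W[:,2]>z[0])&(W[:,2]<z[1])]
for n in ['top','scene','w1']:
    W=np.load(n+'.npz')['W'].reshape(-1,3)
    print(n,'table',np.nanmedian(box(W,(300,700),(-100,400),(-15,15))[:,2]))
    print(' upr',rect(box(W,(380,500),(220,330),(87,120))))
    print(' foot',rect(box(W,(360,460),(190,300),(6,11))))
    for z in((38,50),(50,62)): print(' cyl',rect(box(W,(480,570),(-20,60),z)))
    print(' base',rect(box(W,(480,570),(-40,80),(7,15))))
    e=box(W,(520,660),(140,270),(75,130)); print(' elbow top',rect(e))
    e=box(W,(520,660),(140,270),(103,115)); print(' elbow >103',rect(e) if len(e)>3 else 0)
    e=box(W,(540,620),(190,250),(8,20)); print(' blank',rect(e))
E
```

```text
top table 0.6987469556490851
 upr (array([436.2, 274.7]), array([10.6, 83.7]), 45.5, 90, np.float64(96.1))
 foot (array([405.7, 239.1]), array([86. , 91.5]), 44.7, 535, np.float64(8.4))
 cyl (array([519.5,  18.3]), array([ 7.9, 25. ]), 9.0, 6, np.float64(44.0))
 cyl (array([528.3,  19.4]), array([25.7, 25.3]), 48.9, 80, np.float64(56.7))
 base (array([528.3,  19.8]), array([75.8, 56.7]), 43.9, 370, np.float64(10.7))
 elbow top (array([591.7, 199.8]), array([38.5, 82.2]), 16.5, 297, np.float64(99.9))
 elbow >103 (array([591.9, 185.8]), array([27.1, 57.8]), 26.9, 76, np.float64(104.4))
 blank (array([576.7, 227.2]), array([25.5, 42.5]), 20.6, 61, np.float64(17.3))
scene table -1.6644955237686645
 upr (array([437.6, 276. ]), array([13.8, 82.1]), 46.4, 82, np.float64(92.9))
 foot (array([422., 251.]), array([72.6, 71.1]), 46.4, 37, np.float64(7.8))
 cyl (array([536.2,  27. ]), array([10. , 23.7]), 52.0, 23, np.float64(42.7))
 cyl (array([530.5,  19.6]), array([29.5, 27.2]), 83.6, 58, np.float64(53.6))
 base (array([531.5,  21.3]), array([77.7, 56.1]), 43.3, 167, np.float64(9.1))
 elbow t
[... 220 characters left out ...]
 98, np.float64(14.9))
w1 table -0.5239738005876688
 upr (array([435.7, 272.8]), array([10.3, 84. ]), 44.8, 836, np.float64(95.1))
 foot (array([410.3, 247.4]), array([62.1, 84. ]), 44.9, 4871, np.float64(7.4))
 cyl (array([523.8,  24.2]), array([27.7, 13.4]), 29.4, 181, np.float64(44.1))
 cyl (array([527.7,  17.1]), array([27.2, 28. ]), 23.7, 589, np.float64(55.3))
 base (array([524.6,  14.5]), array([68. , 57.6]), 42.8, 1807, np.float64(9.4))
 elbow top (array([590.8, 197.4]), array([29.2, 84.5]), 9.7, 2524, np.float64(97.7))
 elbow >103 (array([594.1, 181.7]), array([13.5, 51.8]), 1.3, 130, np.float64(104.4))
 blank (array([580.3, 227.9]), array([43.8, 37.3]), 85.9, 600, np.float64(17.0))
```

The wrist view shows the bracket's upright at (322,125), the elbow bend at (300,300) and the post top at (94,284). Poses agree between the views to within about 2 mm. Next I look at the drawer from above.

```bash
python3 -m pendant '[{"fingers":1,"tx":-7,"ty":-37,"tz":0,"turn":0},{"fingers":1,"tx":-14,"ty":-74,"tz":0,"turn":0},{"fingers":1,"tx":-21,"ty":-111,"tz":0,"turn":0},{"fingers":1,"tx":-28,"ty":-148,"tz":0,"turn":0},{"fingers":1,"tx":-35,"ty":-185,"tz":0,"turn":0},{"fingers":1,"tx":-42,"ty":-222,"tz":0,"turn":0},{"fingers":1,"tx":-49,"ty":-259,"tz":0,"turn":0},{"fingers":1,"tx":-56,"ty":-296,"tz":10,"turn":0},{"fingers":1,"tx":-63,"ty":-333,"tz":20,"turn":0},{"fingers":1,"tx":-70,"ty":-370,"tz":30,"turn":0}]'
python3 -m pendant '[{"fingers":1,"tx":-7,"ty":-37,"tz":0,"turn":0},{"fingers":1,"tx":-14,"ty":-65,"tz":0,"turn":0},{"fingers":1,"tx":-14,"ty":-65,"tz":0,"turn":0},{"fingers":1,"tx":-14,"ty":-65,"tz":0,"turn":0},{"fingers":1,"tx":-14,"ty":-65,"tz":0,"turn":0}]'
python3 w.py w2 compartment drawer_front opening
python3 - <<'E'
from h import *
W=np.load('w2.npz')['W'].reshape(-1,3)
def box(W,x,y,z): return W[(W[:,0]>x[0])&(W[:,0]<x[1])&(W[:,1]>y[0])&(W[:,1]<y[1])&(W[:,2]>z[0])&(W[:,2]<z[1])]
def rect(P):
    (c,wh,a)=cv2.minAreaRect(P[:,:2].astype(np.float32)); return np.round(c,1),np.round(wh,1),round(a,1),len(P),np.round(np.median(P[:,2]),1)
print('front',rect(box(W,(370,540),(-190,-130),(120,135))))
print('walls',rect(box(W,(380,560),(-345,-165),(90,100))))
print('floor',rect(box(W,(420,520),(-290,-165),(15,27))))
print('cab',rect(box(W,(300,700),(-600,-300),(138,150))))
E
```

```text
time_s: 3.4
position: [413.0, -146.8, 251.1]
ee_rot: [0.134, 0.991, 0.0, 0.0]
wrist_force: [0.2, 0.3, 0.5]
gripper_width: 0.999
gripper_force: 0.0
time_s: 3.82
position: [399.8, -209.9, 250.4]
ee_rot: [0.135, 0.991, 0.001, -0.0]
wrist_force: [0.2, 0.5, -0.0]
gripper_width: 0.998
gripper_force: 0.0
3.8167 [ 399.8 -209.9  250.4] [-0.64  0.06  1.66  0.    1.42 -1.94] [-164.5   -0.  -179.9]
compartment 0.59 (np.int64(275), np.int64(234)) [ 462.8 -227.4   19.3]
drawer_front 0.73 (np.int64(346), np.int64(236)) [ 445.4 -158.6  126.6]
opening 0.77 (np.int64(156), np.int64(328)) [ 394.2 -258.3  300.6]
front (array([ 447.9, -161.6]), array([125.4,  10. ]), 9.7, 1537, np.float64(127.2))
walls (array([ 458.8, -256.1]), array([114.3, 198.3]), 9.9, 2611, np.float64(94.2))
floor (array([ 468.9, -227.4]), array([ 75.3, 126.7]), 9.7, 6457, np.float64(19.4))
cab (array([ 508.8, -384.1]), array([176.9,  87.7]), 9.6, 5622, np.float64(143.4))
```

View pics/w2.png

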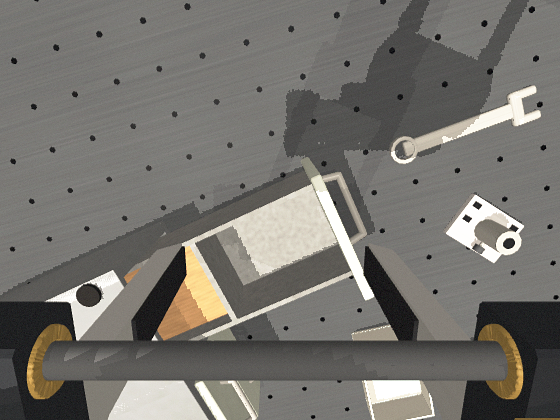

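The compartment shows at about (275,234), the front panel from (310,165) to (370,295), and the divider from (195,240) to (235,320). I check its y-centring offline with the saved cloud.

```bash
python3 - <<'E'
from h import *
a=np.radians(-80.3); X=np.array([np.cos(a),np.sin(a)]); Y=np.array([-X[1],X[0]]); C=np.array([460.3,-227])
for n in ['w2','top']:
    W=np.load(n+'.npz')['W'].reshape(-1,3); W=W[~np.isnan(W[:,0])]
    x=(W[:,:2]-C)@X; y=(W[:,:2]-C)@Y; z=W[:,2]
    m=(z>91)&(z<100)&(abs(x)<50)&(abs(y)<65)
    for s in(-1,1): 
        k=m&(s*y>30); print(n,'wall',s,k.sum(),np.percentile(y[k],[2,50,98]).round(1) if k.sum() else '')
    k=(z>91)&(z<100)&(abs(y)<35)&(x>45)&(x<90); print(' divider',np.percentile(x[k],[2,50,98]).round(1))
    k=(z>123)&(z<133)&(abs(x+68)<20)&(abs(y)<80); print(' front x',np.percentile(x[k],[2,50,98]).round(1),'y',np.percentile(y[k],[1,99]).round(1))
    k=(z>138)&(z<150)&(abs(y)<50)&(x>90)&(x<200); print(' cab front',np.percentile(x[k],[1]).round(1))
# elbow arm direction from w1/top: centroid line and blank
for n in ['w1','top','scene']:
    W=np.load(n+'.npz')['W'].reshape(-1,3)
    e=W[(W[:,0]>520)&(W[:,0]<660)&(W[:,1]>140)&(W[:,1]<270)&(W[:,2]>9)&(W[:,2]<130)]
    # fit: model surface points distance to blank cyl + vertical pipe + bend + arm + flange, optimise x,y,yaw,dz
    from scipy.optimize import least_squares
    def sd(p):
        th=p[2]; d=e[:,:2]-p[:2]; lx=d[:,0]*np.cos(th)+d[:,1]*np.sin(th); ly=-d[:,0]*np.sin(th)+d[:,1]*np.cos(th); lz=e[:,2]-p[3]
        def disc(r,h,r0,h0,h1): 
            q=np.stack([r-r0,np.maximum(h0-h,h-h1)]); return np.linalg.norm(np.maximum(q,0),axis=0)+np.minimum(q.max(0),0)
        D=[disc(np.hypot(lx,ly),lz,22,0,16),disc(np.hypot(lx,ly),lz,13,0,65),disc(np.hypot(ly,lz-90),lx,13,25,72),disc(np.hypot(ly,lz-90),lx,20,65,72)]
        t=np.arctan2(lz-65,25-lx); t=np.clip(t,0,np.pi/2); cx=25-25*np.cos(t); cz=65+25*np.sin(t)
        D.append(np.sqrt((lx-cx)**2+ly**2+(lz-cz)**2)-13)
        return np.min(D,0)
    r=least_squares(sd,[580,228,np.radians(-70),0],loss='soft_l1',f_scale=2); p=r.x
    print(n,p[:2].round(1),np.degrees(p[2]).round(1),p[3].round(1),'rms',np.sqrt(np.median(sd(p)**2)).round(2),'bend',(p[:2]+12*np.array([np.cos(p[2]),np.sin(p[2])])).round(1))
E
```

```text
w2 wall -1 616 [-52.  -49.7 -46.8]
w2 wall 1 598 [44.6 46.8 50.2]
 divider [64.1 66.8 70.3]
 front x [-71.3 -66.4 -61.7] y [-63.   59.6]
 cab front [120.3]
top wall -1 77 [-50.6 -48.2 -45.8]
top wall 1 77 [46.2 48.6 51.3]
 divider [61.3 63.9 67.5]
 front x [-74.4 -69.8 -64.6] y [-60.9  61.1]
 cab front [117.7]
w1 [583.9 226.9] -73.7 -0.3 rms 0.49 bend [587.3 215.4]
top [584.6 229.8] -73.9 0.9 rms 0.96 bend [587.9 218.3]
scene [585.6 229.2] -74.9 -1.5 rms 1.15 bend [588.8 217.7]
```

```bash
python3 -m pendant '[{"fingers":1,"tx":3,"ty":38,"tz":0,"turn":-3},{"fingers":1,"tx":6,"ty":76,"tz":0,"turn":-6},{"fingers":1,"tx":9,"ty":114,"tz":0,"turn":-9},{"fingers":1,"tx":12,"ty":152,"tz":0,"turn":-12},{"fingers":1,"tx":15,"ty":190,"tz":0,"turn":-15},{"fingers":1,"tx":18,"ty":228,"tz":0,"turn":-18},{"fingers":1,"tx":21,"ty":266,"tz":-10,"turn":-21},{"fingers":1,"tx":24,"ty":304,"tz":-20,"turn":-24},{"fingers":1,"tx":27,"ty":342,"tz":-30,"turn":-27},{"fingers":1,"tx":30,"ty":380,"tz":-40,"turn":-29.5}]'
python3 -m pendant '[{"fingers":1,"tx":2,"ty":36,"tz":-15,"turn":0},{"fingers":1,"tx":4,"ty":72,"tz":-30,"turn":0},{"fingers":1,"tx":6.2,"ty":104.6,"tz":-45,"turn":0},{"fingers":1,"tx":6.2,"ty":104.6,"tz":-60,"turn":0},{"fingers":1,"tx":6.2,"ty":104.6,"tz":-60,"turn":0}]'
python3 w.py w3 notch
```

```text
time_s: 4.85
position: [429.0, 172.0, 210.4]
ee_rot: [0.383, 0.924, 0.0, 0.0]
wrist_force: [0.3, 0.4, -0.9]
gripper_width: 0.995
gripper_force: 0.0
time_s: 5.27
position: [433.1, 275.3, 147.5]
ee_rot: [0.38, 0.925, -0.002, -0.002]
wrist_force: [-0.5, 0.0, 0.3]
gripper_width: 1.002
gripper_force: 0.0
5.2667 [433.1 275.3 147.5] [ 0.43  0.23  1.72  0.    1.2  -0.36] [-135.3   -0.3  179.9]
notch 0.64 (np.int64(278), np.int64(228)) [438.6 271.9  74.7]
```

```bash
python3 - <<'E'
from h import *
W=np.load('w3.npz')['W'].reshape(-1,3); k=(W[:,2]>90)&(W[:,2]<100)&(abs(W[:,0]-436)<50)&(abs(W[:,1]-273)<50)
print(cv2.minAreaRect(W[k,:2].astype(np.float32)),k.sum())
E
python3 -m pendant '[{"fingers":1,"tx":0,"ty":0,"tz":-28,"turn":0},{"fingers":1,"tx":0,"ty":0,"tz":-56,"turn":0},{"fingers":1,"tx":0,"ty":0,"tz":-84,"turn":0},{"fingers":1,"tx":0,"ty":0,"tz":-111,"turn":0},{"fingers":1,"tx":0,"ty":0,"tz":-111,"turn":0},{"fingers":1,"tx":0,"ty":0,"tz":-111,"turn":0},{"fingers":0,"tx":0,"ty":0,"tz":-111,"turn":0},{"fingers":-1,"tx":0,"ty":0,"tz":-111,"turn":0},{"fingers":-1,"tx":0,"ty":0,"tz":-111,"turn":0},{"fingers":-1,"tx":0,"ty":0,"tz":-111,"turn":0}]' 35
```

```text
((435.62127685546875, 273.0138854980469), (9.696380615234375, 83.76897430419922), 44.92724609375) 1115
time_s: 6.2
position: [437.0, 274.1, 41.0]
ee_rot: [0.383, 0.924, 0.001, 0.001]
wrist_force: [1.1, -0.0, 0.3]
gripper_width: 0.757
gripper_force: 0.0
```

```bash
python3 -m pendant '[{"fingers":-1,"tx":0,"ty":0,"tz":0,"turn":0},{"fingers":-1,"tx":0,"ty":0,"tz":0,"turn":0},{"fingers":-1,"tx":0,"ty":0,"tz":0,"turn":0},{"fingers":-1,"tx":0,"ty":0,"tz":0,"turn":0},{"fingers":-1,"tx":0,"ty":0,"tz":0,"turn":0},{"fingers":-1,"tx":0,"ty":0,"tz":0,"turn":0},{"fingers":-1,"tx":0,"ty":0,"tz":0,"turn":0},{"fingers":-1,"tx":0,"ty":0,"tz":0,"turn":0},{"fingers":-1,"tx":0,"ty":0,"tz":0,"turn":0}]' 35
```

```text
time_s: 6.95
position: [436.0, 273.7, 39.4]
ee_rot: [0.383, 0.924, 0.0, -0.0]
wrist_force: [-0.1, -0.2, -0.0]
gripper_width: 0.116
gripper_force: 0.0
```

```bash
python3 -m pendant '[{"fingers":-1,"tx":0,"ty":0,"tz":0,"turn":0},{"fingers":-1,"tx":0,"ty":0,"tz":0,"turn":0},{"fingers":-1,"tx":0,"ty":0,"tz":0,"turn":0},{"fingers":-1,"tx":0,"ty":0,"tz":8,"turn":0},{"fingers":-1,"tx":0,"ty":0,"tz":35,"turn":0},{"fingers":-1,"tx":0,"ty":0,"tz":70,"turn":0}]' 35
python3 -m pendant '[{"fingers":-1,"tx":0,"ty":0,"tz":35,"turn":0},{"fingers":-1,"tx":0,"ty":0,"tz":70,"turn":0},{"fingers":-1,"tx":0,"ty":0,"tz":100,"turn":0},{"fingers":-1,"tx":0,"ty":-25,"tz":110,"turn":0},{"fingers":-1,"tx":0,"ty":-60,"tz":110,"turn":3}]' 35
```

```text
time_s: 7.45
position: [433.3, 272.4, 107.8]
ee_rot: [0.383, 0.924, -0.003, -0.003]
wrist_force: [1.0, 1.0, -4.2]
gripper_width: 0.102
gripper_force: 35.0
time_s: 7.87
position: [438.2, 215.8, 223.2]
ee_rot: [0.356, 0.934, 0.003, 0.003]
wrist_force: [1.5, 0.1, -3.4]
gripper_width: 0.104
gripper_force: 35.0
```

```bash
python3 -m pendant '[{"fingers":-1,"tx":2,"ty":-36,"tz":0,"turn":4.4},{"fingers":-1,"tx":4,"ty":-72,"tz":0,"turn":8.8},{"fingers":-1,"tx":6,"ty":-108,"tz":0,"turn":13.2},{"fingers":-1,"tx":8,"ty":-144,"tz":0,"turn":17.6},{"fingers":-1,"tx":10,"ty":-180,"tz":0,"turn":22},{"fingers":-1,"tx":12,"ty":-216,"tz":0,"turn":26.4},{"fingers":-1,"tx":14,"ty":-252,"tz":0,"turn":30.8},{"fingers":-1,"tx":16,"ty":-288,"tz":0,"turn":35.2},{"fingers":-1,"tx":18,"ty":-324,"tz":0,"turn":39.6},{"fingers":-1,"tx":20,"ty":-360,"tz":0,"turn":44}]' 35
python3 -m pendant '[{"fingers":-1,"tx":1,"ty":-30,"tz":0,"turn":4.4},{"fingers":-1,"tx":2,"ty":-55,"tz":0,"turn":7.8},{"fingers":-1,"tx":2.9,"ty":-74.8,"tz":0,"turn":7.8},{"fingers":-1,"tx":2.9,"ty":-74.8,"tz":0,"turn":7.8},{"fingers":-1,"tx":2.9,"ty":-74.8,"tz":0,"turn":7.8},{"fingers":-1,"tx":2.9,"ty":-74.8,"tz":0,"turn":7.8},{"fingers":-1,"tx":2.9,"ty":-74.8,"tz":0,"turn":7.8}]' 35
python3 w.py w4 bracket notch
```

```text
time_s: 8.7
position: [455.1, -147.7, 219.5]
ee_rot: [-0.019, 1.0, 0.0, -0.0]
wrist_force: [0.7, -0.0, -3.3]
gripper_width: 0.102
gripper_force: 35.0
time_s: 9.28
position: [458.5, -219.9, 219.4]
ee_rot: [-0.086, 0.996, 0.001, -0.0]
wrist_force: [-0.2, 0.8, -4.3]
gripper_width: 0.109
gripper_force: 35.0
9.2833 [ 458.5 -219.9  219.4] [-0.58  0.17  1.62  0.    1.36 -2.33] [ 170.2   -0.  -179.9]
bracket 0.57 (np.int64(228), np.int64(236)) [ 461.  -249.   187.3]
notch 0.91 (np.int64(272), np.int64(297)) [ 460.3 -221.6  255.3]
```

View pics/w4.png

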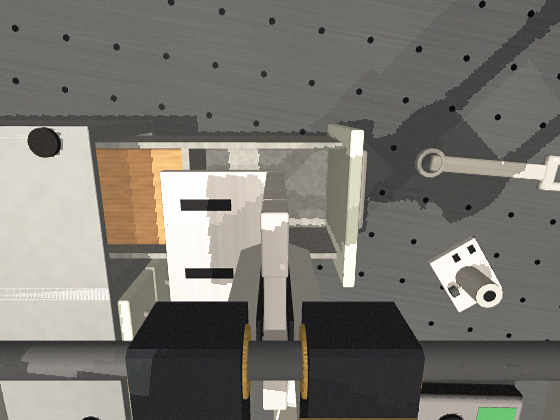

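The bracket hangs parallel to the drawer, with its foot at (210,240) and the front panel at (350,205). I check the relative offsets from this one view.

```bash
cat > rel.py <<'E'
from h import *
import sys
n=sys.argv[1]
a=np.radians(-80.2); X=np.array([np.cos(a),np.sin(a)]); Y=np.array([-X[1],X[0]]); C=np.array([459.9,-227])
W=np.load(n+'.npz')['W'].reshape(-1,3); W=W[~np.isnan(W[:,0])]
x=(W[:,:2]-C)@X; y=(W[:,:2]-C)@Y; z=W[:,2]
P=lambda v:np.percentile(v,[2,50,98]).round(1) if len(v) else None
def drawer():
    for s in(-1,1): print('wall',s,P(y[(z>91)&(z<100)&(abs(x)<60)&(s*y>38)&(s*y<60)]))
    k=(z>123)&(z<133)&(abs(x+68)<20)&(abs(y)<80); print('front x',P(x[k]),'y',P(y[k]), 'ang',cv2.minAreaRect(W[k,:2].astype(np.float32)))
    print('divider',P(x[(z>91)&(z<100)&(abs(y)<35)&(x>55)&(x<80)]))
E
python3 - w4 <<'E'
from rel import *
drawer()
k=(z>180)&(z<195)&(abs(x)<80)&(abs(y)<70); print('foot x',P(x[k]),'y',P(y[k]),'z',P(z[k]),cv2.minAreaRect(W[k,:2].astype(np.float32)))
k=(z>265)&(z<282)&(abs(x)<40)&(abs(y)<60); print('upr x',P(x[k]),'y',P(y[k]),P(z[k]))
E
```

```text
wall -1 [-51.3 -48.8 -46.3]
wall 1 [45.3 47.2 50.1]
front x [-71.  -65.8 -61.4] y [-61.1  -6.2  58.7] ang ((448.1605529785156, -161.5020294189453), (125.48565673828125, 10.724162101745605), 9.663939476013184)
divider [64.3 67.1 70.4]
foot x [ 2.2 34.1 59.3] y [-42.3  -9.7  38.1] z [185.7 187.3 188.7] ((463.30975341796875, -251.46942138671875), (83.84617614746094, 72.094482421875), 9.890470504760742)
upr x [-21.4  -6.1   9. ] y [-42.4 -10.3  39.4] [265.8 275.1 280.7]
```

```bash
python3 -m pendant '[{"fingers":-1,"tx":0,"ty":-1,"tz":-20,"turn":0},{"fingers":-1,"tx":0,"ty":-1,"tz":-45,"turn":0},{"fingers":-1,"tx":0,"ty":-1,"tz":-70,"turn":0},{"fingers":-1,"tx":0,"ty":-1,"tz":-95,"turn":0},{"fingers":-1,"tx":0,"ty":-1,"tz":-120,"turn":0},{"fingers":-1,"tx":0,"ty":-1,"tz":-140,"turn":0},{"fingers":-1,"tx":0,"ty":-1,"tz":-152,"turn":0},{"fingers":-1,"tx":0,"ty":-1,"tz":-156,"turn":0},{"fingers":-1,"tx":0,"ty":-1,"tz":-156,"turn":0},{"fingers":-1,"tx":0,"ty":-1,"tz":-156,"turn":0}]' 35
python3 -m pendant '[{"fingers":-1,"tx":0,"ty":0,"tz":-1,"turn":0},{"fingers":-1,"tx":0,"ty":0,"tz":-2,"turn":0},{"fingers":-1,"tx":0,"ty":0,"tz":-3,"turn":0},{"fingers":-1,"tx":0,"ty":0,"tz":-3,"turn":0}]' 35
```

```text
time_s: 10.27
position: [459.6, -222.2, 64.2]
ee_rot: [-0.086, 0.996, -0.0, 0.0]
wrist_force: [0.2, 0.0, -2.2]
gripper_width: 0.106
gripper_force: 35.0
time_s: 10.6
position: [459.1, -222.2, 60.9]
ee_rot: [-0.085, 0.996, -0.0, 0.0]
wrist_force: [-0.0, 0.2, -2.1]
gripper_width: 0.105
gripper_force: 35.0
```

Not in contact yet; lower a little more.

```bash
python3 -m pendant '[{"fingers":-1,"tx":0,"ty":0,"tz":-0.7,"turn":0},{"fingers":-1,"tx":0,"ty":0,"tz":-1.4,"turn":0},{"fingers":-1,"tx":0,"ty":0,"tz":-1.4,"turn":0},{"fingers":-1,"tx":0,"ty":0,"tz":-1.4,"turn":0}]' 35
```

```text
time_s: 10.93
position: [459.1, -222.2, 59.4]
ee_rot: [-0.085, 0.996, -0.0, 0.0]
wrist_force: [-0.9, 0.3, -0.5]
gripper_width: 0.106
gripper_force: 35.0
```

```bash
python3 -m pendant '[{"fingers":-1,"tx":0,"ty":0,"tz":-0.4,"turn":0},{"fingers":-0.7,"tx":0,"ty":0,"tz":-0.4,"turn":0},{"fingers":-0.3,"tx":0,"ty":0,"tz":-0.4,"turn":0},{"fingers":-0.2,"tx":0,"ty":0,"tz":-0.4,"turn":0},{"fingers":-0.2,"tx":0,"ty":0,"tz":-0.4,"turn":0},{"fingers":-0.2,"tx":0,"ty":0,"tz":-0.4,"turn":0},{"fingers":-0.2,"tx":0,"ty":0,"tz":-0.4,"turn":0}]' 35
```

```text
time_s: 11.52
position: [458.9, -222.1, 58.6]
ee_rot: [-0.085, 0.996, 0.0, -0.0]
wrist_force: [-0.5, -0.1, 1.5]
gripper_width: 0.395
gripper_force: 0.0
```

```bash
python3 -m pendant '[{"fingers":-0.2,"tx":0,"ty":0,"tz":20,"turn":0},{"fingers":-0.2,"tx":0,"ty":0,"tz":55,"turn":0},{"fingers":-0.2,"tx":0,"ty":0,"tz":95,"turn":0},{"fingers":-0.2,"tx":0,"ty":0,"tz":135,"turn":0},{"fingers":0,"tx":0,"ty":10,"tz":161,"turn":-4},{"fingers":0.2,"tx":5,"ty":30,"tz":161,"turn":-10},{"fingers":0.4,"tx":10,"ty":60,"tz":161,"turn":-16},{"fingers":0.4,"tx":20,"ty":95,"tz":161,"turn":-22},{"fingers":0.4,"tx":30,"ty":130,"tz":161,"turn":-28},{"fingers":0.4,"tx":40,"ty":165,"tz":151,"turn":-34}]' 35
python3 -m pendant '[{"fingers":0.4,"tx":10,"ty":30,"tz":-20,"turn":-6},{"fingers":0.4,"tx":20,"ty":60,"tz":-40,"turn":-12},{"fingers":0.4,"tx":29.1,"ty":75.4,"tz":-60,"turn":-18},{"fingers":0.4,"tx":29.1,"ty":75.4,"tz":-70,"turn":-22},{"fingers":0.4,"tx":29.1,"ty":75.4,"tz":-70,"turn":-22},{"fingers":0.4,"tx":29.1,"ty":75.4,"tz":-70,"turn":-22}]' 35
python3 w.py w5 post_holder
python3 - w5 <<'E'
from rel import *
for lo,hi in ((52,60),(7,14)):
    k=(abs(W[:,0]-528)<50)&(abs(W[:,1]-18)<50)&(z>lo)&(z<hi); print(cv2.minAreaRect(W[k,:2].astype(np.float32)),k.sum(),P(z[k]))
k=(abs(W[:,0]-528)<40)&(abs(W[:,1]-18)<40)&(z>14)&(z<30); print('mid-height pts',k.sum(),W[k].mean(0).round(1))
E
```

```text
time_s: 12.35
position: [500.3, -56.1, 211.4]
ee_rot: [0.213, 0.977, -0.0, 0.002]
wrist_force: [0.7, 0.2, -1.4]
gripper_width: 0.697
gripper_force: 0.0
time_s: 12.85
position: [527.6, 18.4, 139.2]
ee_rot: [0.391, 0.92, -0.0, -0.001]
wrist_force: [0.3, -0.6, 0.9]
gripper_width: 0.697
gripper_force: 0.0
12.85 [527.6  18.4 139.2] [-0.1   0.25  1.71 -0.    1.18 -0.86] [-1.339e+02 -1.000e-01  1.800e+02]
post_holder 0.79 (np.int64(277), np.int64(199)) [519.8  28.2  55.4]
((528.0584106445312, 17.3366756439209), (27.34378433227539, 27.12538719177246), 63.7916259765625) 1040 [53.7 55.4 56.8]
((527.8859252929688, 17.412818908691406), (76.12384033203125, 56.70056915283203), 43.76737976074219) 4180 [ 7.7  9.3 10.8]
mid-height pts 177 [528.1  17.2  23.2]
```

View pics/w5.png

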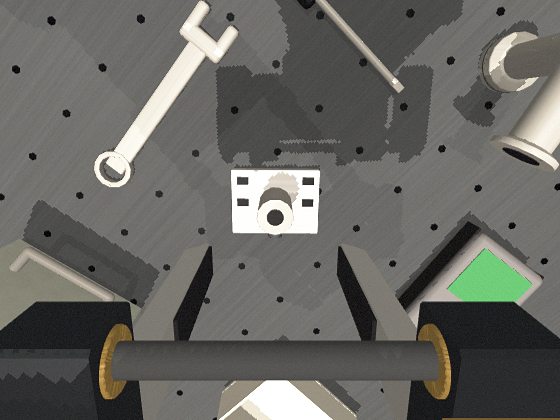

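```bash
python3 -m pendant '[{"fingers":0.4,"tx":0,"ty":0,"tz":-30,"turn":0},{"fingers":0.4,"tx":0,"ty":0,"tz":-60,"turn":0},{"fingers":0.4,"tx":0,"ty":0,"tz":-90,"turn":0},{"fingers":0.4,"tx":0,"ty":-0.3,"tz":-110,"turn":0},{"fingers":0.2,"tx":0,"ty":-0.3,"tz":-115.7,"turn":0},{"fingers":0,"tx":0,"ty":-0.3,"tz":-115.7,"turn":0},{"fingers":-1,"tx":0,"ty":-0.3,"tz":-115.7,"turn":0},{"fingers":-1,"tx":0,"ty":-0.3,"tz":-115.7,"turn":0},{"fingers":-1,"tx":0,"ty":-0.3,"tz":-115.7,"turn":0},{"fingers":-1,"tx":0,"ty":-0.3,"tz":-115.7,"turn":0}]' 30
python3 -m pendant '[{"fingers":-1,"tx":0,"ty":0,"tz":0,"turn":0},{"fingers":-1,"tx":0,"ty":0,"tz":0,"turn":0},{"fingers":-1,"tx":0,"ty":0,"tz":0,"turn":0},{"fingers":-1,"tx":0,"ty":0,"tz":0,"turn":0}]' 30
```

```text
time_s: 13.78
position: [529.1, 17.9, 25.4]
ee_rot: [0.392, 0.92, 0.0, 0.001]
wrist_force: [-0.5, -0.4, 0.7]
gripper_width: 0.313
gripper_force: 0.0
time_s: 14.12
position: [528.9, 17.8, 25.2]
ee_rot: [0.392, 0.92, 0.0, 0.001]
wrist_force: [-1.3, -0.7, 5.5]
gripper_width: 0.295
gripper_force: 30.0
```

```bash
python3 -m pendant '[{"fingers":-1,"tx":0,"ty":0,"tz":8,"turn":0},{"fingers":-1,"tx":0,"ty":0,"tz":40,"turn":0},{"fingers":-1,"tx":0,"ty":0,"tz":80,"turn":0},{"fingers":-1,"tx":-5,"ty":-10,"tz":115,"turn":-4},{"fingers":-1,"tx":-12,"ty":-35,"tz":145,"turn":-8},{"fingers":-1,"tx":-20,"ty":-70,"tz":165,"turn":-13},{"fingers":-1,"tx":-28,"ty":-105,"tz":170,"turn":-18},{"fingers":-1,"tx":-36,"ty":-140,"tz":170,"turn":-23},{"fingers":-1,"tx":-44,"ty":-175,"tz":170,"turn":-28},{"fingers":-1,"tx":-52,"ty":-210,"tz":170,"turn":-34}]' 30
python3 -m pendant '[{"fingers":-1,"tx":-6,"ty":-30,"tz":0,"turn":0},{"fingers":-1,"tx":-9,"ty":-55,"tz":0,"turn":0},{"fingers":-1,"tx":-11.4,"ty":-65.2,"tz":0,"turn":0},{"fingers":-1,"tx":-11.4,"ty":-65.2,"tz":0,"turn":0},{"fingers":-1,"tx":-11.4,"ty":-65.2,"tz":0,"turn":0},{"fingers":-1,"tx":-11.4,"ty":-65.2,"tz":0,"turn":0}]' 30
python3 w.py w6 post_holder notch
python3 - w6 <<'E'
from rel import *
drawer()
k=(z>110)&(z<120)&(abs(x+6)<15)&(abs(y)<50); print('upr x',P(x[k]),'y',P(y[k]),P(z[k]),k.sum(),cv2.minAreaRect(W[k,:2].astype(np.float32)) if k.sum()>3 else '')
k=(z>24)&(z<33)&(abs(x)<62)&(abs(y)<46); print('foot x',P(x[k]),'y',P(y[k]),P(z[k]),k.sum())
k=(z>172)&(z<188)&(abs(x-30)<50)&(abs(y)<60); print('base x',P(x[k]),'y',P(y[k]),P(z[k]),k.sum(),cv2.minAreaRect(W[k,:2].astype(np.float32)) if k.sum()>3 else '')
E
```

```text
time_s: 14.95
position: [474.9, -193.0, 194.3]
ee_rot: [0.646, 0.763, 0.0, -0.0]
wrist_force: [0.5, 0.0, -3.0]
gripper_width: 0.292
gripper_force: 30.0
time_s: 15.45
position: [464.5, -255.4, 193.8]
ee_rot: [0.644, 0.765, 0.001, -0.001]
wrist_force: [0.8, -0.2, -4.3]
gripper_width: 0.293
gripper_force: 30.0
15.45 [ 464.5 -255.4  193.8] [-0.63  0.22  1.62  0.    1.31 -0.81] [ -99.8   -0.  -179.9]
post_holder 0.97 (np.int64(275), np.int64(240)) [ 462.3 -242.3  201.2]
notch 0.67 (np.int64(275), np.int64(172)) [ 459.6 -225.9   95.1]
wall -1 [-51.1 -48.5 -46.1]
wall 1 [45.6 47.9 50.6]
front x [-71.1 -66.3 -61.6] y [-60.   -0.1  59.6] ang ((448.37127685546875, -161.62779235839844), (126.09502410888672, 9.736095428466797), 9.749700546264648)
divider None
upr x [-9.1 -4.4  0.7] y [-41.1 -17.2  40.3] [112.  115.2 116.7] 1059 ((459.13623046875, -222.90684509277344), (83.98467254638672, 10.209535598754883), 9.666748046875)
foot x [-61.7  22.4  32.5] y [-40.2   2.   45.8] [24.9 27.3 30. ] 1921
base x [ 0.3 13.  39.8] y [-37.3  -0.8  36.3] [174.4 177.9 182.8] 6739 ((463.54571533203125, -251.5662384033203), (76.37676239013672, 50.211570739746094), 9.042869567871094)
```

View pics/w6.png

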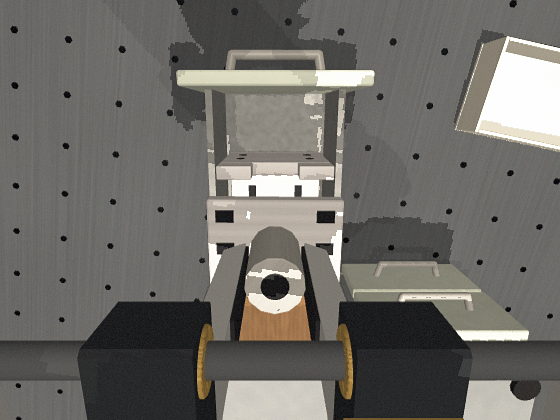

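The post holder hangs over the foot at about (275,240), and the bracket's upright is at (275,170), square to the drawer. The base's front edge would clip the upright, so I shift 2.5 mm toward the divider, then check tilt and gap.

```bash
python3 -m pendant '[{"fingers":-1,"tx":0.4,"ty":-2.5,"tz":0,"turn":0.5},{"fingers":-1,"tx":0.4,"ty":-2.5,"tz":0,"turn":0.5},{"fingers":-1,"tx":0.4,"ty":-2.5,"tz":0,"turn":0.5},{"fingers":-1,"tx":0.4,"ty":-2.5,"tz":-20,"turn":0.5},{"fingers":-1,"tx":0.4,"ty":-2.5,"tz":-20,"turn":0.5},{"fingers":-1,"tx":0.4,"ty":-2.5,"tz":-20,"turn":0.5}]' 30
python3 w.py w7
python3 - w7 <<'E'
from rel import *
k=(z>110)&(z<120)&(abs(x+6)<15)&(abs(y)<50); print('upr x',P(x[k]),'y',P(y[k]),cv2.minAreaRect(W[k,:2].astype(np.float32)))
k=(z>150)&(z<168)&(x>-5)&(x<16)&(abs(y)<45); A=np.c_[x[k],y[k],np.ones(k.sum())]
r=np.linalg.lstsq(A,z[k],rcond=None)[0]; res=abs(A@r-z[k])
g=res<1.2; r=np.linalg.lstsq(A[g],z[k][g],rcond=None)[0]; print('plane',r.round(3),g.sum(),k.sum())
kk=np.where(k)[0][g]; print('base x',x[kk].min(),'y',P(y[kk]),y[kk].min(),y[kk].max())
E
```

```text
time_s: 16.1
position: [464.2, -259.0, 173.2]
ee_rot: [0.641, 0.768, -0.0, -0.001]
wrist_force: [-0.5, -0.3, -3.1]
gripper_width: 0.288
gripper_force: 30.0
16.1 [ 464.2 -259.   173.2] [-0.64  0.23  1.65  0.    1.26 -0.82] [-1.003e+02 -1.000e-01 -1.799e+02]
upr x [-9.1 -4.5  0.8] y [-41.1  16.7  40.4] ((459.04638671875, -223.00543212890625), (83.68936157226562, 10.409672737121582), 9.747673988342285)
plane [ 9.90000e-02 -1.00000e-03  1.56231e+02] 2499 3320
base x 3.5128761607956807 y [-37.5  -0.8  34.6] -39.38687833782543 36.38562854513642
```

```bash
python3 - w7 <<'E'
from rel import *
for lo,hi in ((3,5),(5,8),(8,11),(11,14),(14,18),(18,24)):
    k=(z>150)&(z<168)&(x>lo)&(x<hi)&(abs(y)>18)&(abs(y)<36); print(lo,k.sum(),P(z[k]))
E
```

```text
3 332 [150.4 155.7 158.3]
5 356 [156.1 157.3 158.7]
8 336 [156.3 157.4 158.8]
11 340 [156.2 157.6 158.8]
14 442 [156.3 157.5 158.7]
18 648 [156.1 157.3 158.5]
```

The base is level with a 2.5 mm gap at the upright and about 4 mm at the divider. Lowering now.

```bash
python3 -m pendant '[{"fingers":-1,"tx":0,"ty":-0.5,"tz":-20,"turn":0},{"fingers":-1,"tx":0,"ty":-0.5,"tz":-42,"turn":0},{"fingers":-1,"tx":0,"ty":-0.5,"tz":-64,"turn":0},{"fingers":-1,"tx":0,"ty":-0.5,"tz":-86,"turn":0},{"fingers":-1,"tx":0,"ty":-0.5,"tz":-104,"turn":0},{"fingers":-1,"tx":0,"ty":-0.5,"tz":-114,"turn":0},{"fingers":-1,"tx":0,"ty":-0.5,"tz":-117,"turn":0},{"fingers":-1,"tx":0,"ty":-0.5,"tz":-117,"turn":0},{"fingers":-1,"tx":0,"ty":-0.5,"tz":-117,"turn":0}]' 30
python3 -m pendant '[{"fingers":-1,"tx":0,"ty":0,"tz":-0.8,"turn":0},{"fingers":-1,"tx":0,"ty":0,"tz":-1.6,"turn":0},{"fingers":-1,"tx":0,"ty":0,"tz":-2.4,"turn":0},{"fingers":-1,"tx":0,"ty":0,"tz":-2.4,"turn":0}]' 30
```

```text
time_s: 16.9
position: [465.9, -260.9, 58.1]
ee_rot: [0.641, 0.768, 0.0, 0.001]
wrist_force: [-0.1, -0.6, -2.7]
gripper_width: 0.292
gripper_force: 30.0
time_s: 17.23
position: [465.2, -260.3, 55.0]
ee_rot: [0.641, 0.768, 0.0, 0.0]
wrist_force: [0.4, -0.1, -2.4]
gripper_width: 0.291
gripper_force: 30.0
```

```bash
python3 -m pendant '[{"fingers":-1,"tx":0,"ty":0,"tz":-0.7,"turn":0},{"fingers":-1,"tx":0,"ty":0,"tz":-1.2,"turn":0},{"fingers":-1,"tx":0,"ty":0,"tz":-1.2,"turn":0},{"fingers":-1,"tx":0,"ty":0,"tz":-1.2,"turn":0}]' 30
```

```text
time_s: 17.57
position: [465.0, -260.2, 53.4]
ee_rot: [0.641, 0.768, 0.0, 0.0]
wrist_force: [0.2, -0.7, -2.7]
gripper_width: 0.292
gripper_force: 30.0
```

```bash
python3 -m pendant '[{"fingers":-1,"tx":0,"ty":0,"tz":-0.7,"turn":0},{"fingers":-1,"tx":0,"ty":0,"tz":-1.4,"turn":0},{"fingers":-1,"tx":0,"ty":0,"tz":-1.4,"turn":0},{"fingers":-1,"tx":0,"ty":0,"tz":-1.4,"turn":0}]' 30
```

```text
time_s: 17.9
position: [465.0, -260.2, 53.2]
ee_rot: [0.641, 0.768, 0.0, 0.0]
wrist_force: [-2.6, 2.1, 6.3]
gripper_width: 0.293
gripper_force: 30.0
```

```bash
python3 -m pendant '[{"fingers":-0.7,"tx":0,"ty":0,"tz":0.8,"turn":0},{"fingers":-0.3,"tx":0,"ty":0,"tz":1,"turn":0},{"fingers":-0.1,"tx":0,"ty":0,"tz":1,"turn":0},{"fingers":-0.1,"tx":0,"ty":0,"tz":1,"turn":0},{"fingers":-0.1,"tx":0,"ty":0,"tz":15,"turn":0},{"fingers":-0.1,"tx":0,"ty":0,"tz":50,"turn":0},{"fingers":-0.1,"tx":0,"ty":0,"tz":90,"turn":0},{"fingers":-0.1,"tx":3,"ty":20,"tz":130,"turn":0},{"fingers":-0.1,"tx":6,"ty":50,"tz":160,"turn":0},{"fingers":-0.1,"tx":6,"ty":50,"tz":160,"turn":0}]' 30
python3 w.py w8
python3 - w8 <<'E'
from rel import *
drawer()
k=(z>110)&(z<120)&(abs(x+6)<15)&(abs(y)<50); print('upr x',P(x[k]),'y',P(y[k]),cv2.minAreaRect(W[k,:2].astype(np.float32)))
k=(z>80)&(z<90)&(abs(x-32)<22)&(abs(y)<25); print('post top x',P(x[k]),'y',P(y[k]),P(z[k]),k.sum())
k=(z>33)&(z<42)&(x>-5)&(x<62)&(abs(y)<44); print('base x',P(x[k]),'y',P(y[k]),P(z[k]),k.sum())
E
```

```text
time_s: 18.73
position: [474.1, -208.6, 218.2]
ee_rot: [0.64, 0.768, 0.002, 0.005]
wrist_force: [0.5, -0.5, 0.4]
gripper_width: 0.449
gripper_force: 0.0
18.7333 [ 474.1 -208.6  218.2] [-0.55  0.18  1.61  0.    1.35 -0.73] [-100.4    0.6  179.8]
wall -1 [-51.2 -48.5 -46. ]
wall 1 [45.5 48.  50.6]
front x [-71.7 -67.  -61.9] y [-60.1  -0.4  59.7] ang ((448.2752685546875, -161.28851318359375), (125.52324676513672, 10.176074981689453), 9.723525047302246)
divider [63.7 66.6 70.2]
upr x [-9.3 -5.   0.4] y [-40.9  16.8  40.3] ((458.6510009765625, -222.72671508789062), (83.2349853515625, 10.149148941040039), 9.472004890441895)
post top x [20.7 32.9 45.9] y [-12.9  -0.9  11.8] [81.1 83.3 84.7] 686
base x [18.9 37.4 60.4] y [-37.   13.5  36.2] [35.7 37.3 39. ] 1435
```

```bash
python3 -m pendant '[{"fingers":0.4,"tx":10,"ty":36,"tz":0,"turn":1},{"fingers":0.4,"tx":20,"ty":72,"tz":0,"turn":2},{"fingers":0.4,"tx":30,"ty":108,"tz":0,"turn":3},{"fingers":0.4,"tx":40,"ty":144,"tz":0,"turn":4},{"fingers":0.4,"tx":50,"ty":180,"tz":0,"turn":5},{"fingers":0.4,"tx":60,"ty":216,"tz":0,"turn":5.7},{"fingers":0.4,"tx":70,"ty":252,"tz":0,"turn":5.7},{"fingers":0.4,"tx":80,"ty":288,"tz":0,"turn":5.7},{"fingers":0.4,"tx":90,"ty":324,"tz":0,"turn":5.7},{"fingers":0.4,"tx":100,"ty":360,"tz":0,"turn":5.7}]' 30
python3 -m pendant '[{"fingers":0.4,"tx":8,"ty":35,"tz":-10,"turn":0},{"fingers":0.4,"tx":16.4,"ty":67.9,"tz":-30,"turn":0},{"fingers":0.4,"tx":16.4,"ty":67.9,"tz":-45,"turn":0},{"fingers":0.4,"tx":16.4,"ty":67.9,"tz":-45,"turn":0},{"fingers":0.4,"tx":16.4,"ty":67.9,"tz":-45,"turn":0}]' 30
python3 w.py w9 elbow_bend elbow
cat > elb.py <<'E'
from h import *
from scipy.optimize import least_squares
def fit(e,p0):
    def sd(p):
        th=p[2]; d=e[:,:2]-p[:2]; lx=d[:,0]*np.cos(th)+d[:,1]*np.sin(th); ly=-d[:,0]*np.sin(th)+d[:,1]*np.cos(th); lz=e[:,2]-p[3]
        def disc(r,h,r0,h0,h1):
            q=np.stack([r-r0,np.maximum(h0-h,h-h1)]); return np.linalg.norm(np.maximum(q,0),axis=0)+np.minimum(q.max(0),0)
        rr=np.hypot(lx,ly); ra=np.hypot(ly,lz-90)
        t=np.clip(np.arctan2(lz-65,25-lx),0,np.pi/2)
        bend=np.sqrt((lx-25+25*np.cos(t))**2+ly**2+(lz-65-25*np.sin(t))**2)-13
        return np.min([disc(rr,lz,22,0,16),disc(rr,lz,13,0,65),disc(ra,lx,13,25,72),disc(ra,lx,20,65,72),bend],0)
    p=least_squares(sd,p0,loss='soft_l1',f_scale=1).x
    return p,np.median(abs(sd(p)))
E
python3 - <<'E'
from elb import *
W=np.load('w9.npz')['W'].reshape(-1,3)
e=W[(W[:,0]>540)&(W[:,0]<640)&(W[:,1]>140)&(W[:,1]<265)&(W[:,2]>5)&(W[:,2]<115)]
p,m=fit(e,[584.4,228.3,np.radians(-74),0]); print(p[:2].round(1),np.degrees(p[2]).round(1),p[3].round(1),m,len(e),'grip11',(p[:2]+11*np.array([np.cos(p[2]),np.sin(p[2])])).round(1))
E
```

```text
time_s: 19.62
position: [570.9, 150.7, 209.8]
ee_rot: [0.602, 0.799, -0.001, -0.001]
wrist_force: [-0.1, -0.3, -0.7]
gripper_width: 0.7
gripper_force: 0.0
time_s: 20.03
position: [586.3, 216.8, 164.3]
ee_rot: [0.602, 0.799, -0.002, -0.001]
wrist_force: [-0.2, 0.8, 0.2]
gripper_width: 0.7
gripper_force: 0.0
20.0333 [586.3 216.8 164.3] [ 0.24  0.38  1.46 -0.    1.31 -0.04] [-106.    -0.3  179.9]
elbow 0.61 (np.int64(277), np.int64(177)) [580.8 240.5  56.9]
[584.2 227.5] -74.5 -0.6 0.40635367077821094 5746 grip11 [587.2 216.9]
```

View pics/w9.png

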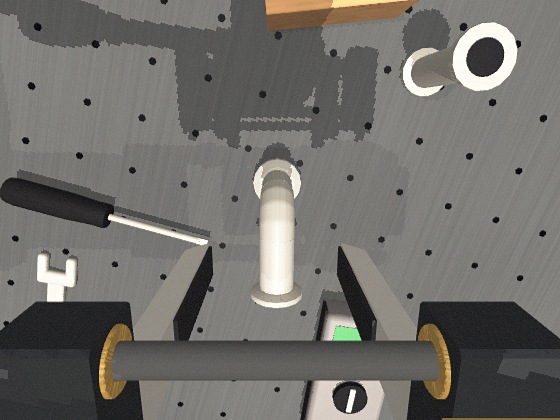

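The elbow lies centred between the fingers, with the bend at (277,195), and matches the plan within 1 mm. Grasping it.

```bash
python3 -m pendant '[{"fingers":0.4,"tx":0,"ty":-0.3,"tz":-30,"turn":-0.3},{"fingers":0.4,"tx":0,"ty":-0.3,"tz":-60,"turn":-0.3},{"fingers":0.4,"tx":0,"ty":-0.3,"tz":-88,"turn":-0.3},{"fingers":0.3,"tx":0,"ty":-0.3,"tz":-101,"turn":-0.3},{"fingers":0.2,"tx":0,"ty":-0.3,"tz":-101,"turn":-0.3},{"fingers":0,"tx":0,"ty":-0.3,"tz":-101,"turn":-0.3},{"fingers":-1,"tx":0,"ty":-0.3,"tz":-101,"turn":-0.3},{"fingers":-1,"tx":0,"ty":-0.3,"tz":-101,"turn":-0.3},{"fingers":-1,"tx":0,"ty":-0.3,"tz":-101,"turn":-0.3},{"fingers":-1,"tx":0,"ty":-0.3,"tz":-101,"turn":-0.3}]' 40
python3 -m pendant '[{"fingers":-1,"tx":0,"ty":0,"tz":0,"turn":0},{"fingers":-1,"tx":0,"ty":0,"tz":0,"turn":0},{"fingers":-1,"tx":0,"ty":0,"tz":0,"turn":0},{"fingers":-1,"tx":0,"ty":0,"tz":0,"turn":0},{"fingers":-1,"tx":0,"ty":0,"tz":0,"turn":0}]' 40
```

```text
time_s: 21.02
position: [588.1, 217.5, 67.3]
ee_rot: [0.604, 0.797, 0.001, 0.001]
wrist_force: [0.0, -0.4, 0.1]
gripper_width: 0.284
gripper_force: 0.4
time_s: 21.43
position: [587.9, 217.4, 67.2]
ee_rot: [0.604, 0.797, 0.001, 0.001]
wrist_force: [-1.1, -1.4, 5.1]
gripper_width: 0.271
gripper_force: 40.0
```

```bash
python3 -m pendant '[{"fingers":-1,"tx":0,"ty":0,"tz":8,"turn":0},{"fingers":-1,"tx":0,"ty":0,"tz":35,"turn":0},{"fingers":-1,"tx":0,"ty":0,"tz":70,"turn":0},{"fingers":-1,"tx":0,"ty":0,"tz":105,"turn":0},{"fingers":-1,"tx":-5,"ty":-10,"tz":135,"turn":0},{"fingers":-1,"tx":-12,"ty":-35,"tz":155,"turn":0},{"fingers":-1,"tx":-22,"ty":-68,"tz":165,"turn":-1},{"fingers":-1,"tx":-32,"ty":-100,"tz":165,"turn":-2},{"fingers":-1,"tx":-42,"ty":-133,"tz":165,"turn":-3},{"fingers":-1,"tx":-52,"ty":-166,"tz":165,"turn":-4}]' 40
python3 -m pendant '[{"fingers":-1,"tx":-10,"ty":-33,"tz":0,"turn":-1},{"fingers":-1,"tx":-20,"ty":-66,"tz":0,"turn":-2},{"fingers":-1,"tx":-30,"ty":-99,"tz":0,"turn":-2},{"fingers":-1,"tx":-40,"ty":-132,"tz":0,"turn":-2},{"fingers":-1,"tx":-50,"ty":-165,"tz":0,"turn":-2},{"fingers":-1,"tx":-60,"ty":-198,"tz":0,"turn":-2},{"fingers":-1,"tx":-70,"ty":-230,"tz":0,"turn":-2},{"fingers":-1,"tx":-80.2,"ty":-253.9,"tz":0,"turn":-2},{"fingers":-1,"tx":-80.2,"ty":-253.9,"tz":0,"turn":-2},{"fingers":-1,"tx":-80.2,"ty":-253.9,"tz":0,"turn":-2}]' 40
python3 -m pendant '[{"fingers":-1,"tx":0,"ty":0,"tz":0,"turn":0},{"fingers":-1,"tx":0,"ty":0,"tz":0,"turn":0},{"fingers":-1,"tx":0,"ty":0,"tz":0,"turn":0}]' 40
python3 w.py w10
cat > e2.py <<'E'
from rel import *
from elb import fit
print(np.round(env.state()['position'],1))
drawer()
k=(z>112)&(z<120)&(abs(x+6)<15)&(abs(y)<50); print('upr x',P(x[k]),'y',P(y[k]))
zt=env.state()['position'][2]-66
k=(abs(x)<70)&(abs(y)<40)&(z>zt+2)&(z<zt+115); e=W[k]
p,m=fit(e,[454,-192,np.radians(-80.3),zt]); d=p[:2]-C
print('elbow x,y',(d@X).round(1),(d@Y).round(1),'yaw',np.degrees(p[2]).round(1),'z',p[3].round(1),'res',m,len(e))
E
python3 e2.py w10
```

```text
time_s: 22.27
position: [534.1, 50.4, 230.7]
ee_rot: [0.631, 0.775, -0.0, -0.0]
wrist_force: [0.2, -0.9, -3.7]
gripper_width: 0.266
gripper_force: 40.0
time_s: 23.1
position: [454.4, -203.1, 230.4]
ee_rot: [0.646, 0.763, 0.0, -0.001]
wrist_force: [0.9, 1.1, -3.7]
gripper_width: 0.273
gripper_force: 40.0
time_s: 23.35
position: [455.5, -201.4, 230.9]
ee_rot: [0.644, 0.765, 0.0, -0.0]
wrist_force: [-1.2, 1.0, -2.9]
gripper_width: 0.268
gripper_force: 40.0
23.35 [ 455.5 -201.4  230.9] [-0.56  0.15  1.62  0.    1.38 -0.73] [ -99.8   -0.  -180. ]
[ 455.5 -201.4  230.9]
wall -1 [-51.2 -48.6 -46.1]
wall 1 [45.5 48.  50.6]
front x [-71.7 -66.8 -61.8] y [-60.1  -0.5  59.5] ang ((448.1002197265625, -161.3600311279297), (125.91632843017578, 10.262199401855469), 9.70900821685791)
divider None
upr x [-9.1 -4.5  0. ] y [-41.3  21.8  40.7]
elbow x,y -36.7 -0.3 yaw -80.3 z 163.5 res 0.6700254816291569 14167
```

View pics/w10.png

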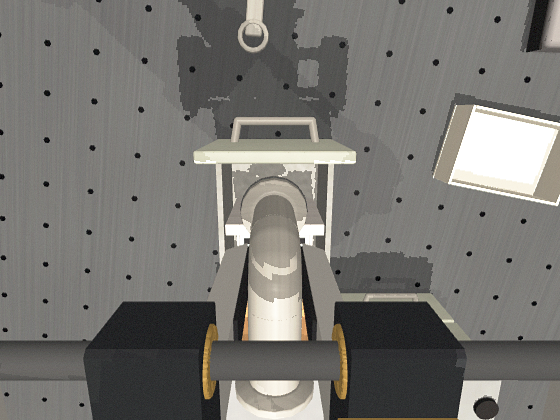

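The elbow hangs centred, with the blank at (275,200) just in front of the upright at (275,230). The clearances are about 3 mm each way, so I lower it.

```bash
python3 -m pendant '[{"fingers":-1,"tx":0,"ty":-0.8,"tz":-20,"turn":0},{"fingers":-1,"tx":0,"ty":-0.8,"tz":-42,"turn":0},{"fingers":-1,"tx":0,"ty":-0.8,"tz":-62,"turn":0},{"fingers":-1,"tx":0,"ty":-0.8,"tz":-82,"turn":0},{"fingers":-1,"tx":0,"ty":-0.8,"tz":-102,"turn":0},{"fingers":-1,"tx":0,"ty":-0.8,"tz":-118,"turn":0},{"fingers":-1,"tx":0,"ty":-0.8,"tz":-130,"turn":0},{"fingers":-1,"tx":0,"ty":-0.8,"tz":-138,"turn":0},{"fingers":-1,"tx":0,"ty":-0.8,"tz":-138,"turn":0},{"fingers":-1,"tx":0,"ty":-0.8,"tz":-138,"turn":0}]' 40
python3 -m pendant '[{"fingers":-1,"tx":0,"ty":0,"tz":-1,"turn":0},{"fingers":-1,"tx":0,"ty":0,"tz":-2,"turn":0},{"fingers":-1,"tx":0,"ty":0,"tz":-3,"turn":0},{"fingers":-1,"tx":0,"ty":0,"tz":-3.5,"turn":0},{"fingers":-1,"tx":0,"ty":0,"tz":-3.5,"turn":0}]' 40
python3 -m pendant '[{"fingers":-1,"tx":0,"ty":0,"tz":-0.7,"turn":0},{"fingers":-1,"tx":0,"ty":0,"tz":-1.2,"turn":0},{"fingers":-1,"tx":0,"ty":0,"tz":-1.2,"turn":0}]' 40
```

```text
time_s: 24.23
position: [455.6, -203.0, 93.1]
ee_rot: [0.645, 0.765, 0.0, -0.0]
wrist_force: [0.4, 0.5, -3.9]
gripper_width: 0.27
gripper_force: 40.0
time_s: 24.65
position: [455.3, -203.4, 89.7]
ee_rot: [0.645, 0.764, 0.0, 0.0]
wrist_force: [1.4, -0.3, -3.8]
gripper_width: 0.271
gripper_force: 40.0
time_s: 24.9
position: [455.2, -203.3, 88.2]
ee_rot: [0.645, 0.764, 0.0, -0.0]
wrist_force: [0.1, 0.1, -3.3]
gripper_width: 0.267
gripper_force: 40.0
```

```bash
python3 -m pendant '[{"fingers":-1,"tx":0,"ty":0,"tz":-0.7,"turn":0},{"fingers":-1,"tx":0,"ty":0,"tz":-1.2,"turn":0},{"fingers":-1,"tx":0,"ty":0,"tz":-1.2,"turn":0}]' 40
```

```text
time_s: 25.15
position: [455.3, -203.4, 87.3]
ee_rot: [0.645, 0.764, -0.0, 0.0]
wrist_force: [-0.8, 0.4, -2.3]
gripper_width: 0.272
gripper_force: 40.0
```

```bash
python3 -m pendant '[{"fingers":-1,"tx":0,"ty":0,"tz":-0.5,"turn":0},{"fingers":-1,"tx":0,"ty":0,"tz":-0.9,"turn":0},{"fingers":-1,"tx":0,"ty":0,"tz":-0.9,"turn":0}]' 40
```

```text
time_s: 25.4
position: [455.3, -203.7, 87.2]
ee_rot: [0.645, 0.764, -0.0, 0.001]
wrist_force: [-1.6, -0.1, 4.7]
gripper_width: 0.27
gripper_force: 40.0
```

```bash
python3 -m pendant '[{"fingers":-0.6,"tx":0,"ty":0,"tz":0.7,"turn":0},{"fingers":-0.3,"tx":0,"ty":0,"tz":0.9,"turn":0},{"fingers":-0.15,"tx":0,"ty":0,"tz":0.9,"turn":0},{"fingers":-0.1,"tx":0,"ty":0,"tz":0.9,"turn":0},{"fingers":-0.1,"tx":0,"ty":0,"tz":10,"turn":0},{"fingers":-0.1,"tx":0,"ty":0,"tz":35,"turn":0},{"fingers":-0.1,"tx":0,"ty":0,"tz":70,"turn":0},{"fingers":-0.1,"tx":0,"ty":0,"tz":110,"turn":0},{"fingers":-0.1,"tx":0,"ty":0,"tz":140,"turn":0},{"fingers":-0.1,"tx":0,"ty":0,"tz":140,"turn":0}]' 40
python3 w.py w11
python3 - w11 <<'E'
from rel import *
from elb import fit
drawer()
k=(z>112)&(z<119)&(abs(x+6)<15)&(abs(y)<50)&(abs(y)>22); print('upr x',P(x[k]),'y',P(y[k]),P(z[k]))
k=(abs(x)<62)&(abs(y)<24)&(z>90)&(z<140); e=W[k]
p,m=fit(e,[454,-192,np.radians(-80.3),20]); d=p[:2]-C
print('elbow',(d@X).round(1),(d@Y).round(1),np.degrees(p[2]).round(1),p[3].round(1),m,len(e),'max z',np.percentile(e[:,2],99.5))
E
```

```text
time_s: 26.23
position: [458.9, -205.4, 233.5]
ee_rot: [0.645, 0.764, 0.001, 0.007]
wrist_force: [-0.1, -0.5, -0.3]
gripper_width: 0.452
gripper_force: 0.0
26.2333 [ 458.9 -205.4  233.5] [-0.56  0.14  1.61  0.    1.37 -0.73] [-99.7   0.7 179.6]
wall -1 [-51.2 -48.4 -46. ]
wall 1 [45.5 48.  50.6]
front x [-71.5 -66.9 -62. ] y [-60.1   0.3  59.7] ang ((448.11102294921875, -161.17544555664062), (125.85702514648438, 9.965088844299316), 9.654853820800781)
divider [63.9 66.4 70.2]
upr x [-9.2 -4.7  0.6] y [-41.3 -22.   40.7] [113.1 115.1 116.8]
elbow -34.5 -1.4 -80.7 19.2 0.4395812275805593 3659 max z 129.0093021774449
```

View pics/w11.png

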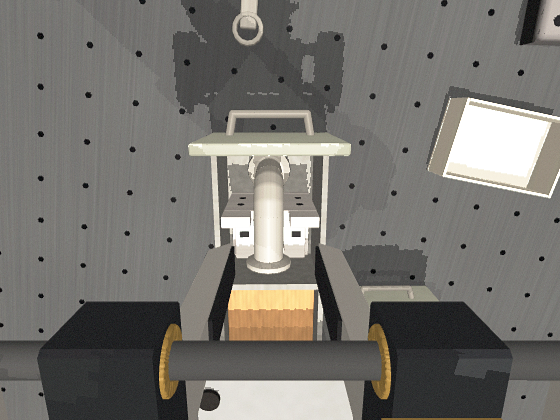

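All three are nested: the elbow arm at (268,205) runs through the notch at (268,215), and the load top is at 129–130 mm, below 136. Next I shut the fingers, go in front of the panel and push.

```bash
python3 -m pendant '[{"fingers":-0.5,"tx":-5,"ty":30,"tz":0,"turn":0},{"fingers":-1,"tx":-10,"ty":60,"tz":0,"turn":0},{"fingers":-1,"tx":-13.2,"ty":79.8,"tz":0,"turn":0},{"fingers":-1,"tx":-13.2,"ty":79.8,"tz":-10,"turn":0},{"fingers":-1,"tx":-13.2,"ty":79.8,"tz":-40,"turn":0},{"fingers":-1,"tx":-13.2,"ty":79.8,"tz":-75,"turn":0},{"fingers":-1,"tx":-13.2,"ty":79.8,"tz":-105,"turn":0},{"fingers":-1,"tx":-13.2,"ty":79.8,"tz":-126,"turn":0},{"fingers":-1,"tx":-13.2,"ty":79.8,"tz":-126,"turn":0},{"fingers":-1,"tx":-13.2,"ty":79.8,"tz":-126,"turn":0}]' 20
python3 -m pendant '[{"fingers":-1,"tx":0.9,"ty":-5,"tz":0,"turn":0},{"fingers":-1,"tx":1.7,"ty":-10,"tz":0,"turn":0},{"fingers":-1,"tx":2.6,"ty":-15,"tz":0,"turn":0},{"fingers":-1,"tx":3.4,"ty":-20,"tz":0,"turn":0},{"fingers":-1,"tx":4.1,"ty":-24,"tz":0,"turn":0},{"fingers":-1,"tx":4.8,"ty":-28,"tz":0,"turn":0},{"fingers":-1,"tx":5.5,"ty":-32,"tz":0,"turn":0},{"fingers":-1,"tx":6.4,"ty":-37,"tz":0,"turn":0},{"fingers":-1,"tx":7.4,"ty":-43,"tz":0,"turn":0},{"fingers":-1,"tx":8.6,"ty":-50,"tz":0,"turn":0}]' 20
```

```text
time_s: 27.12
position: [440.8, -123.5, 98.7]
ee_rot: [0.645, 0.764, -0.001, -0.002]
wrist_force: [1.2, 0.2, -0.1]
gripper_width: 0.006
gripper_force: 0.0
time_s: 27.95
position: [450.7, -173.2, 100.3]
ee_rot: [0.645, 0.764, 0.001, -0.0]
wrist_force: [0.0, 5.2, 3.9]
gripper_width: 0.004
gripper_force: 2.2
```

```bash
python3 -m pendant '[{"fingers":-1,"tx":1.4,"ty":-8,"tz":0,"turn":0},{"fingers":-1,"tx":2.9,"ty":-17,"tz":0,"turn":0},{"fingers":-1,"tx":4.5,"ty":-26,"tz":0,"turn":0},{"fingers":-1,"tx":6,"ty":-35,"tz":0,"turn":0},{"fingers":-1,"tx":7.6,"ty":-44,"tz":0,"turn":0},{"fingers":-1,"tx":9.2,"ty":-53,"tz":0,"turn":0},{"fingers":-1,"tx":10.7,"ty":-62,"tz":0,"turn":0},{"fingers":-1,"tx":12.3,"ty":-71,"tz":0,"turn":0},{"fingers":-1,"tx":13.8,"ty":-80,"tz":0,"turn":0},{"fingers":-1,"tx":15.4,"ty":-89,"tz":0,"turn":0}]' 20
python3 -m pendant '[{"fingers":-1,"tx":1.4,"ty":-8,"tz":0,"turn":0},{"fingers":-1,"tx":2.8,"ty":-16,"tz":0,"turn":0},{"fingers":-1,"tx":4.1,"ty":-24,"tz":0,"turn":0},{"fingers":-1,"tx":5.4,"ty":-31,"tz":0,"turn":0},{"fingers":-1,"tx":6.6,"ty":-38,"tz":0,"turn":0},{"fingers":-1,"tx":7.8,"ty":-45,"tz":0,"turn":0},{"fingers":-1,"tx":8.8,"ty":-51,"tz":0,"turn":0},{"fingers":-1,"tx":9.7,"ty":-56,"tz":0,"turn":0},{"fingers":-1,"tx":10.4,"ty":-60,"tz":0,"turn":0},{"fingers":-1,"tx":10.7,"ty":-62,"tz":0,"turn":0}]' 20
```

```text
time_s: 28.78
position: [466.0, -263.4, 100.1]
ee_rot: [0.645, 0.764, 0.0, -0.0]
wrist_force: [0.7, 4.9, 3.6]
gripper_width: 0.004
gripper_force: 2.3
time_s: 29.62
position: [476.7, -325.3, 100.1]
ee_rot: [0.645, 0.764, -0.0, 0.0]
wrist_force: [-0.4, 4.9, 3.2]
gripper_width: 0.004
gripper_force: 2.1
```

```bash
python3 -m pendant '[{"fingers":-1,"tx":0.3,"ty":-2,"tz":0,"turn":0},{"fingers":-1,"tx":0.7,"ty":-4,"tz":0,"turn":0},{"fingers":-1,"tx":1,"ty":-6,"tz":0,"turn":0},{"fingers":-1,"tx":1.4,"ty":-8,"tz":0,"turn":0},{"fingers":-1,"tx":1.7,"ty":-10,"tz":0,"turn":0},{"fingers":-1,"tx":1.7,"ty":-10,"tz":0,"turn":0}]' 20
python3 -m pendant '[{"fingers":-1,"tx":0.2,"ty":-1,"tz":0,"turn":0},{"fingers":-1,"tx":0.4,"ty":-2,"tz":0,"turn":0},{"fingers":-1,"tx":0.5,"ty":-3,"tz":0,"turn":0},{"fingers":-1,"tx":0.5,"ty":-3,"tz":0,"turn":0}]' 20
```

```text
time_s: 30.12
position: [476.7, -325.4, 100.2]
ee_rot: [0.645, 0.764, 0.005, -0.007]
wrist_force: [-1.4, 20.3, 13.0]
gripper_width: 0.008
gripper_force: 10.7
time_s: 30.45
position: [476.6, -325.3, 100.3]
ee_rot: [0.645, 0.764, 0.007, -0.009]
wrist_force: [-1.2, 26.2, 16.3]
gripper_width: 0.007
gripper_force: 13.5
```

The drawer has stopped at a firm 26 N. I back off and measure whether that is the real stop.

```bash
python3 -m pendant '[{"fingers":-1,"tx":-1,"ty":8,"tz":0,"turn":0},{"fingers":-1,"tx":-5,"ty":30,"tz":0,"turn":0},{"fingers":-1,"tx":-11,"ty":65,"tz":20,"turn":0},{"fingers":-1,"tx":-17,"ty":100,"tz":60,"turn":0},{"fingers":-1,"tx":-23,"ty":135,"tz":100,"turn":0},{"fingers":-1,"tx":-29,"ty":170,"tz":140,"turn":0},{"fingers":-1,"tx":-29,"ty":170,"tz":140,"turn":0},{"fingers":-1,"tx":-29,"ty":170,"tz":140,"turn":0}]' 20
python3 - w12 <<'E'
import os,subprocess
subprocess.run(['python3','w.py','w12'])
from h import *
im,d=eyes.get_image('top'); c,T=cam('top'); np.savez('t2',im=im,d=d,W=cloud(c,T,d))
im2,d=eyes.get_image('scene'); c,T=cam('scene'); np.savez('s2',im=im2,d=d,W=cloud(c,T,d))
a=im[130:300,300:540]; b=im2[60:240,120:340]
save('fin',np.hstack([cv2.resize(a,(400,300)),cv2.resize(b,(400,300))]))
P=lambda v:np.percentile(v,[2,50,98]).round(1) if len(v) else None
an=np.radians(-80.2); X=np.array([np.cos(an),np.sin(an)]); Y=np.array([-X[1],X[0]]); C=np.array([459.9,-227])
for n in ['w12','t2','s2']:
    W=np.load(n+'.npz')['W'].reshape(-1,3); W=W[~np.isnan(W[:,0])]; x=(W[:,:2]-C)@X; y=(W[:,:2]-C)@Y; z=W[:,2]
    print(n,'panel top x',P(x[(z>120)&(z<131)&(x>60)&(x<150)&(abs(y)<60)]),'face x',P(x[(z>60)&(z<118)&(x>60)&(x<150)&(abs(y)<55)]),'cab front',P(x[(z>138)&(z<150)&(abs(y)<55)&(x>100)&(x<200)]),'pull',P(x[(z>35)&(z<55)&(x>40)&(x<150)&(abs(y)<38)]))
E
```

```text
time_s: 31.12
position: [452.1, -166.5, 246.0]
ee_rot: [0.644, 0.765, 0.001, 0.006]
wrist_force: [-0.0, -1.2, 0.3]
gripper_width: 0.007
gripper_force: 0.0
31.1167 [ 452.1 -166.5  246. ] [-0.5   0.11  1.63 -0.    1.4  -0.67] [-99.9   0.6 179.7]
w12 panel top x [115.9 117.3 119.5] face x [109.6 142.2 145.4] cab front [119.7 131.8 145.8] pull [ 86.6 109.8 111. ]
t2 panel top x [106.8 109.3 117.2] face x [106.8 108.  109. ] cab front [164.9 186.7 198.8] pull [ 83.7  91.  108.8]
s2 panel top x [104.8 111.4 125.4] face x [103.9 108.8 143.2] cab front [117.8 156.3 198.9] pull [ 82.5 106.3 112.8]
```

View pics/fin.png

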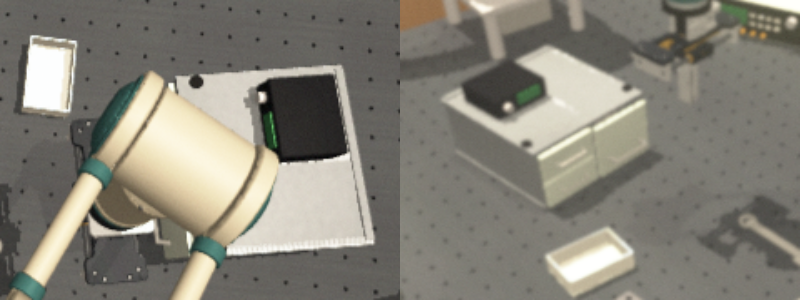

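The right half of the picture shows the drawer front (at about (570,160)) flush with its neighbour. The panel's inner face is at 119.5 mm and the cabinet front at 119.7 mm, so it is shut against its stop. Handing in.

```bash
python3 -c "
from bench import env
print(env.state()['time_s']); print(env.finish_job())"
```

```text
31.2667
the job is handed in; nothing more can be done
None
```

I put the bracket, the post holder on its foot and the elbow through the notch into the front compartment in that order, pushed the drawer shut against its stop, and handed the job in at 31.3 s; no verdict was returned.

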